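Clear rock chips off the sloping chipping board

ROBOT

A 6-joint arm with a two-finger parallel gripper is mounted at the origin on the work surface. World frame = base frame: x ahead of the robot, y to its left, z up, the work surface at z = 0. Lengths are in m, angles in rad, forces in N, time in s.
With the tool pointing down it reaches from about 0.35 to 0.975 m from the base axis. Payload 17.4 kg.
Tool frame: the origin (TCP) lies between the finger pads; the fingertips stand ahead of it and the grasp point (between the pads) lies 5 mm behind it (arm.tip_extent is the y of the fingertips in the tool frame, in m); y points along the fingers, z is the direction in which the jaws open and shut, and the axes are right-handed (so a half turn about y gives the same grasp; the last joint's range is limited). The gripper opens to 85 mm and grips with 20 to 120 N. Pads are 22 mm wide; open, the fingers measure 114 mm over their backs; the gripper's body (76 mm by 85 mm) begins 54 mm behind the grasp point. The pads swing forward as they close: fully open they stand 13 mm farther back than shut.
Start: joints at [1.238, 0.116, 1.442, -0, 1.584, -0.038], TCP at [0.196, 0.646, 0.245] pointing down, gripper open.
Joint ranges: [-2.83, 2.83], [-0.83, 2.19], [0.07, 2.5], [-1.14, 4.28], [0.01, 3], [-2.97, 2.97]. Speed limits (rad/s): [1.89, 1.89, 2.22, 3.14, 3.14, 3.14].

INTERFACE

Orientations are given as a unit quaternion [x, y, z, w].
In Python, from workcell import arm gives the robot as it stands.
- The arm moves only by the tool play_rows, never from a script. Its argument "series" is a list of rows, each an object of numbers: "x", "y", "z": the shift along the tool's x, y, z in mm; "roll": the turn about the tool's y in degrees; "hand": the closure, from 0 (fully open) to 1 (shut). In form: [{"x": .., "y": .., "z": .., "roll": .., "hand": ..}, ...]. A call has 1 to 8 rows; each row shifts and turns the pose as measured when the row begins, along the tool's axes as they then stand; what a row does not reach is not made up. A row lasts 1/10 s, in which the tool goes at most 50 mm and 8.59 degrees, less where a joint would pass 70% of its speed; a pose out of reach is approached as far as the arm can. A call is refused whole if a number of a shift passes 50 or a number of a turn 8.59, either way. A call with a gripper value outside its range is refused whole. The fingers move at their own pace and stop on an object; "force" is the grip in N (left out, the last holds). Time passes only in rows, so rows that do not move let the fingers close. It gives the time, the measured TCP pose, the force and the opening at its end, in the units of the state.
- arm.sense(): the state, without advancing time (a new reading comes with each control period).
- arm.get_image(name): name is "scene" or "side" or "wrist"; returns the picture (384x512x3 uint8, red, green, blue); there is no depth.
- arm.camera_info(name): a dict with "camera_matrix" (3x3 intrinsics, pixels), "distortion" ([k1, k2, p1, p2, k3] as OpenCV has them; the pictures are not rectified), "world_to_cam" (4x4, takes a point from world to camera coordinates); the wrist camera has in their place "T_tool_cam" (4x4, takes a point from camera to tool coordinates, whose origin is the TCP and whose axes are the tool frame's). Camera axes: x right, y down, z forward; pixel columns grow to the right and rows downward; lengths in m; the calibration is good to about 2 mm. A picture is of the moment at which its call begins: read the wrist's pose just before it. camera_info takes no time and is no camera call.
- arm.close_job(): hands the job in, once; it reports no verdict.
Trained networks look in the newest picture that a camera, given by its name, has taken for a name from the list of things; names that differ only in an ending like _2 or _b are one class to them, and where a whole thing is asked for, a point or a joint stands for the part that bears it (a point fixed in the world has none). Each returns a list of dicts, best first, with "conf" (0 to 1); they miss things now and then, are a little off and sometimes report something else, mostly with a low value. They report only what shows in the picture. A call takes as long as a camera call. They do not tell look-alikes from the thing itself.
- arm.look_for(name, camera): "position" ([x, y, z] in m, in world coordinates, good to about 4 mm: the middle of the surface that is visible of it).
- arm.masks_of(name, camera): "mask" (384x512 bool, what is visible of it).
- arm.spot_point(name, camera): "position" ([x, y, z] in m, in world coordinates, good to about 4 mm: a listed point, or the origin of a listed thing).
The state is a dict: "clock": time; "joints": joint angles; "joint_vel": joint speeds; "tau": joint torques, N m; "tcp_pos": TCP position; "ee_rot": TCP orientation; "ft_force": force on the tool from outside, world axes, zero at the start; "moment": the same for the moment, N m; "grip_width": finger opening in m.
Only numpy, scipy, OpenCV 4.12 (cv2) and the standard library are available. Lean on these libraries where they do the work, as an engineer would, in place of code of your own. Each camera call takes 0.05 s, during which the arm holds its last target.

TASK

Take the scraper by its wooden grip and, with its long edge held flat on the sloping metal board, wipe the three rock chips sideways off the board into the empty steel tray (not the one that already holds rock), touching the chips with the scraper only. Then give the cleaner canister behind the board a press on its cap, pushing it well down and letting it come up again. Finish with the scraper standing upright on its long edge on the bench top, let go, and leave everything else where it stands.

Things in the scene. Friction and masses are not known exactly. Their poses are not given: they have to be found in the camera images.
- scraper_edge (a point): Scraper: a dark block 160 long (its x) x 28 thick (its y) x 45 high with a wooden grip rib along the middle of its top, 90 long x 24 thick, from 44 to 93 mm above the edge. About 280 g, same either way round. It stands on its steel-shod long edge on the bench, left or right of the trays. This point is the centre of the underside (the wiping edge); z points up through the rib.
- scraper_mid (a point): The middle of the scraper, 46.5 mm above its edge, just above where the rib meets the block; same axes as scraper_edge.
- board: Sloping bare metal chipping board, fixed, facing the robot. Origin: centre of the working surface. x points up the slope (away from the robot, rising 24 degrees), y along the level width, z square out of the surface. 190 long (x) x 220 wide (y) x 6 thick; its sides at y = +-110 mm are open; lips 5 thick and 10 high run along the lower and upper edges, leaving 180 mm between them (x = +-90). The centre is 100 mm above the bench.
- tray_floor (a point): Empty open steel tray, fixed on the bench beside the board, at its left or its right side, its near wall just under the board's side edge: 220 (x) x 120 (y) x 48 high, walls 3. This point: centre of its inner floor, 3 mm above the bench; axes as the bench stand of the board (x level, away from the robot; z up).
- tray_full_floor (a point): The same tray on the other side of the board, already holding two dark rocks; to be left alone. Centre of its inner floor.
- chip_a_mid (a point): Rock chip, angular and flat, about 60 x 34 x 17 mm, about 70 g, loose on the board's lower part, its length roughly along the board's width. At the start no part of any chip lies more than 70 mm to either side of the board's middle or within 10 mm of a lip. Point at its middle; z square out of its flat foot.
- chip_b_mid (a point): Rock chip, about 62 x 38 x 20 mm, loose on the middle of the board; as chip_a.
- chip_c_mid (a point): Rock chip, about 58 x 35 x 16 mm, loose on the board's upper part; as chip_a.
- cap_top (a point): Cleaner canister, fixed upright on the bench behind the upper edge of the board: 62 mm diameter, 180 mm high overall, with a round grey cap 38 mm in diameter and 22 high on top and a short nozzle stub 8 mm thick that points at the board. This point: centre of the cap's top face (180 mm above the bench when up).
- cap (a joint): Downward travel of the cap (m): 0 up, 0.009 fully down; sprung, about 1.7 N to start and 6.6 N fully down. It comes up by itself. A press counts from 5 mm.
- rotary_tool_pt (a point): Grey rotary hand tool lying on the bench, about 170 x 46 x 42 mm, on the side opposite the scraper. Leave alone. Point 20 mm above the middle of its foot.
- specimen_pt (a point): Dark rock specimen 170 x 130 x 120 mm, at the back left. Leave alone.
- brush_pt (a point): Flat brush 200 mm long lying across the bench at the right. Leave alone.
- jar_pt (a point): Amber jar 70 mm diameter, 100 high, at the back. Leave alone.
- beaker_pt (a point): Glass beaker 80 mm diameter, 100 high, at the back. Leave alone.
Mind the look-alikes: they are no part of the job. Leave any pink look-alike of the part that bears scraper_edge alone. What is shaped like the part that bears chip_b_mid but red is not meant.

How it is judged:
On the way, in this order (a step that is already met when the one before it is completed fails the run):
1. the scraper's long edge is held flat on the board, between the lips (angle between the z axis of scraper_edge and the z axis of board, either way round below 0.15 rad and z of scraper_edge in the frame of board between -0.01 and 0.012 m and x of scraper_edge in the frame of board between -0.06 and 0.06 m and y of scraper_edge in the frame of board between -0.13 and 0.13 m), for 0.1 s.
2. all three chips lie in the empty tray (x of chip_a_mid in the frame of tray_floor between -0.11 and 0.11 m and y of chip_a_mid in the frame of tray_floor between -0.06 and 0.06 m and z of chip_a_mid in the frame of tray_floor between -0.005 and 0.055 m and x of chip_b_mid in the frame of tray_floor between -0.11 and 0.11 m and y of chip_b_mid in the frame of tray_floor between -0.06 and 0.06 m and z of chip_b_mid in the frame of tray_floor between -0.005 and 0.055 m and x of chip_c_mid in the frame of tray_floor between -0.11 and 0.11 m and y of chip_c_mid in the frame of tray_floor between -0.06 and 0.06 m and z of chip_c_mid in the frame of tray_floor between -0.005 and 0.055 m), for 0.2 s.
3. the canister's cap is pressed at least 5 mm down (value of joint cap above 0.005 m), for 0.05 s.
At the end, for the whole second after the job is handed in: All three chips lie at rest in the tray that was empty (within its walls, middle less than 55 mm above its floor); the cap is up again (within 2 mm); the scraper stands at rest upright (within 0.1 rad) on its edge on the bench top; the other loose things are within 30 mm of where they began (all of step 2 and linear speed of each of chip_a, chip_b, chip_c, scraper below 0.02 m/s and value of joint cap below 0.002 m and height (world z) of scraper_edge between -0.004 and 0.006 m and angle between scraper_edge's own z axis and vertical below 0.1 rad and distance of each of rotary_tool_pt, specimen_pt, brush_pt, jar_pt, beaker_pt from where it was at the start of the episode below 0.03 m); the robot touches nothing.
It fails at once if a finger or the arm touches a chip (contact force between any of chip_a, chip_b, chip_c and the fingers above 1 N or contact force between any of chip_a, chip_b, chip_c and the arm above 1 N).
It fails at once if a bystander is moved more than 30 mm (distance of any of rotary_tool_pt, specimen_pt, brush_pt, jar_pt, beaker_pt from where it was at the start of the episode above 0.03 m).
It also fails if it takes over 64 s, if anything falls off the work surface, if the arm or the gripper's body presses on something with over 40 N, if the wrist force passes 120 N, or if a joint passes its speed limit or range.

## Working session

There is one attempt and no reset: what is moved stays moved. The work goes in short steps, Python scripts to look and compute and a tool call to move; the robot and the scene stay as the last step left them, time stands still between calls to the robot, and variables do not carry over. Pictures are saved under pics/ and viewed, and the job is handed in when it is done.

Besides the shell and the picture viewer there is one more tool, called as name(argument=value, ...), one argument or row to a line, values as JSON. play_rows: Moves the arm, as the interface text tells. Its arguments: {"type":"object","properties":{"series":{"type":"array"},"force":{"type":"number"}},"required":["series"]}

```bash
ls; mkdir -p pics; python3 - <<'E'
from workcell import arm
import cv2,numpy as np
print(arm.sense(), arm.tip_extent)
for n in ["scene","side","wrist"]:
    im=arm.get_image(n); cv2.imwrite(f"pics/{n}0.png",im[:,:,::-1])
    c=arm.camera_info(n); print(n,{k:np.round(v,4).tolist() for k,v in c.items()})
E
```

```text
pics
{'clock': 0.0, 'joints': array([ 1.23824510e+00,  1.16510999e-01,  1.44230611e+00, -1.15661177e-05,
        1.58401664e+00, -3.78150303e-02]), 'joint_vel': array([-1.01507922e-03,  2.19802879e-04, -5.96460106e-05, -9.55030829e-04,
        1.26469448e-03, -2.78974177e-03]), 'tau': array([ 1.76917234e-03, -7.31955314e+01, -6.32509446e+01,  2.31315207e-04,
        5.84309237e-03,  7.75741728e-05]), 'tcp_pos': array([0.19603801, 0.64570632, 0.24451994]), 'ee_rot': array([ 0.69987432, -0.10390502,  0.10375147, -0.69901024]), 'ft_force': array([-0.37760375,  0.24620036, -0.28574729]), 'moment': array([-0.00045446, -0.0078849 ,  0.06737264]), 'grip_width': 0.0857684319021329} 0.014
scene {'camera_matrix': [[482.681, 0.0, 253.8816], [0.0, 482.681, 198.9909], [0.0, 0.0, 1.0]], 'distortion': [0.0596, 0.0, 0.0, 0.0, 0.0], 'world_to_cam': [[-0.857, 0.5152, 0.005, 0.4707], [0.4257, 0.7135, -0.5565, -0.1628], [-0.2903, -0.4748, -0.8308, 1.4197], [0.0, 0.0, 0.0, 1.0]]}
side {'camera_matrix': [[402.0394, 0.0, 251.9317], [0.0, 402.0394, 196.411], [0.0, 0.0, 1.0]], 'distortion': [-0.0132, 0.0, 0.0, 0.0, 0.0], 'world_to_cam': [[0.8016, -0.5979, -0.0003, -0.4285], [-0.4119, -0.5518, -0.7252, 0.3139], [0.4334, 0.5814, -0.6885, 0.8647], [0.0, 0.0, 0.0, 1.0]]}
wrist {'camera_matrix': [[304.0348, 0.0, 255.586], [0.0, 304.0348, 191.9083], [0.0, 0.0, 1.0]], 'distortion': [-0.0165, 0.0, 0.0, 0.0, 0.0], 'T_tool_cam': [[0.0003, 0.9596, 0.2815, -0.0724], [0.0003, -0.2815, 0.9596, -0.1287], [1.0, -0.0002, -0.0004, -0.0005], [0.0, 0.0, 0.0, 1.0]]}
```

View pics/scene0.png

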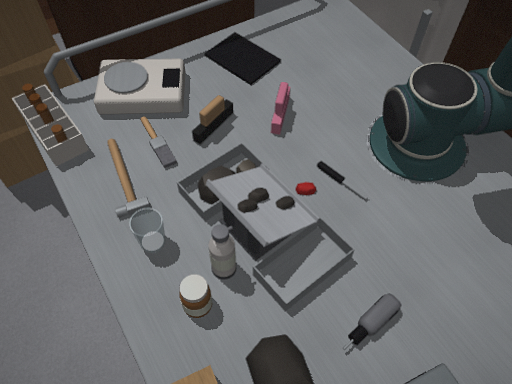

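View pics/side0.png

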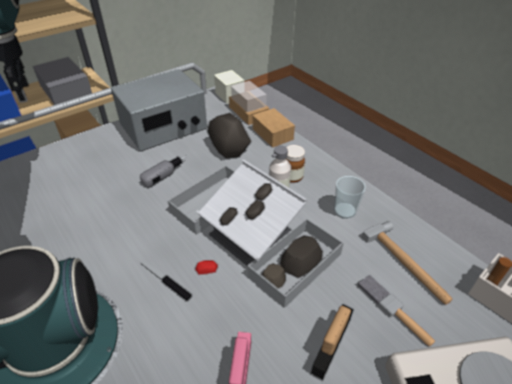

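View pics/wrist0.png

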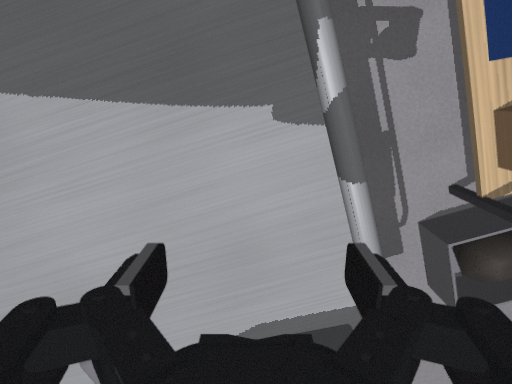

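The scene view shows the scraper (black with a wooden rib) near (213,118). A pink look-alike stands at (281,107). There is a red lump on the bench at (306,188), and the three dark chips are on the board at about (247,205), (259,195) and (286,202). The empty tray is at (302,262), on the robot's left. The full tray is at (215,180), and the canister is at (222,250). Next I'll measure with the networks.

```bash
cat > h.py <<'E'
from workcell import arm
import cv2,numpy as np
from scipy.spatial.transform import Rotation as R
np.set_printoptions(precision=4,suppress=True)
def proj(cam,P):
    c=arm.camera_info(cam);T=np.array(c['world_to_cam'])
    p,_=cv2.projectPoints(np.array(P,float).reshape(-1,3),cv2.Rodrigues(T[:3,:3])[0],T[:3,3],np.array(c['camera_matrix']),np.array(c['distortion']))
    return p.reshape(-1,2)
def ray(cam,uv,z=None,Tcw=None):
    c=arm.camera_info(cam)
    d=cv2.undistortPoints(np.array(uv,float).reshape(-1,1,2),np.array(c['camera_matrix']),np.array(c['distortion'])).reshape(-1,2)
    d=np.c_[d,np.ones(len(d))]
    if cam=='wrist':
        s=arm.sense();Rt=R.from_quat(s['ee_rot']).as_matrix();T=np.array(c['T_tool_cam'])
        o=s['tcp_pos']+Rt@T[:3,3];D=d@(Rt@T[:3,:3]).T
    else:
        T=np.array(c['world_to_cam']);o=-T[:3,:3].T@T[:3,3];D=d@T[:3,:3]
    if z is None:return o,D
    return o+D*((z-o[2])/D[:,2])[:,None]
def st():
    s=arm.sense();M=R.from_quat(s['ee_rot']).as_matrix()
    print('t',round(s['clock'],2),'tcp',s['tcp_pos']*1000,'toolx',M[:,0],'y',M[:,1],'z',M[:,2],'w',round(s['grip_width']*1000,1),'F',s['ft_force'],'q',s['joints'])
E
python3 - <<'E'
from h import *
st()
for cam in ["scene","side"]:
    for n in ["scraper_edge","scraper_mid","board","tray_floor","tray_full_floor","chip_a_mid","chip_b_mid","chip_c_mid","cap_top","rotary_tool_pt"]:
        r=arm.spot_point(n,cam)
        print(cam,n,[(np.round(np.array(d['position'])*1000,1).tolist(),round(d['conf'],2),proj(cam,d['position'])[0].round().tolist()) for d in r[:4]])
print(arm.sense()['clock'])
E
```

```text
t 0.15 tcp [196.0865 645.7683 244.7611] toolx [ 0.9569 -0.2905 -0.0001] y [-0.0003 -0.0008 -1.    ] z [ 0.2905  0.9569 -0.0009] w 85.2 F [0.0365 0.7062 0.3946] q [ 1.2382  0.1164  1.4421  0.      1.584  -0.0378]
scene scraper_edge [([275.7, -302.9, -4.6], 0.73, [279.0, 115.0]), ([483.4, -362.8, -1.6], 0.62, [210.0, 127.0]), ([477.1, 20.9, 85.7], 0.5, [283.0, 202.0])]
scene scraper_mid [([273.7, -302.3, 47.6], 0.6, [281.0, 102.0]), ([477.2, -363.4, 42.2], 0.56, [211.0, 116.0])]
scene board [([532.4, -4.9, 99.1], 0.84, [259.0, 201.0]), ([479.5, -364.9, 1.0], 0.38, [211.0, 126.0])]
scene tray_floor [([507.3, 156.2, 1.1], 0.91, [301.0, 265.0]), ([478.5, 20.9, 84.3], 0.7, [283.0, 203.0])]
scene tray_full_floor [([529.1, -1.5, 99.6], 0.47, [261.0, 201.0]), ([453.7, 354.6, 20.3], 0.44, [371.0, 319.0])]
scene chip_a_mid [([475.8, 22.4, 87.8], 0.49, [284.0, 202.0])]
scene chip_b_mid [([370.6, -28.5, 10.9], 0.7, [305.0, 187.0]), ([507.2, 158.7, 1.1], 0.62, [301.0, 266.0]), ([522.7, -17.2, 105.9], 0.58, [260.0, 194.0]), ([475.0, 20.0, 85.6], 0.29, [284.0, 201.0])]
scene chip_c_mid [([570.3, 4.4
[... 512 characters left out ...]
, 334.0]), ([794.8, -98.5, 17.0], 0.66, [346.0, 206.0]), ([278.1, -297.2, 49.8], 0.56, [238.0, 365.0])]
side board [([526.3, -6.0, 102.0], 0.55, [251.0, 207.0])]
side tray_floor [([510.7, 154.0, 0.1], 0.68, [214.0, 203.0])]
side tray_full_floor [([551.5, -157.6, 1.1], 0.98, [295.0, 265.0]), ([471.8, 17.9, 84.3], 0.3, [228.0, 216.0])]
side chip_a_mid [([474.4, 19.6, 85.5], 0.64, [228.0, 214.0])]
side chip_b_mid [([527.2, -19.3, 106.4], 0.73, [254.0, 208.0]), ([366.1, -31.6, 11.5], 0.64, [205.0, 266.0])]
side chip_c_mid [([567.4, 3.2, 126.7], 0.75, [261.0, 191.0])]
side cap_top [([674.8, 57.9, 182.1], 0.68, [281.0, 148.0])]
side rotary_tool_pt [([449.4, 357.8, 16.1], 0.7, [162.0, 171.0])]
1.15
```

```bash
python3 - <<'E'
import cv2
a=cv2.imread('pics/scene0.png')[50:310,150:390]; cv2.imwrite('pics/scene0c.png',cv2.resize(a,None,fx=2.3,fy=2.3,interpolation=cv2.INTER_CUBIC))
a=cv2.imread('pics/side0.png')[140:384,130:380]; cv2.imwrite('pics/side0c.png',cv2.resize(a,None,fx=2.4,fy=2.4,interpolation=cv2.INTER_CUBIC))
E
```

```text
(no output)
```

View pics/scene0c.png

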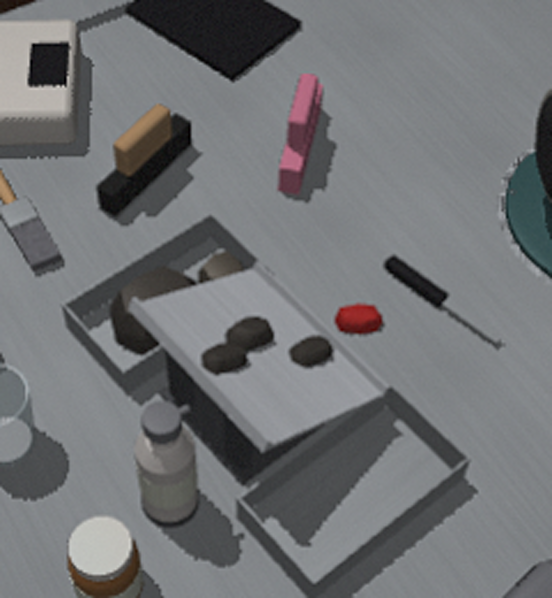

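View pics/side0c.png

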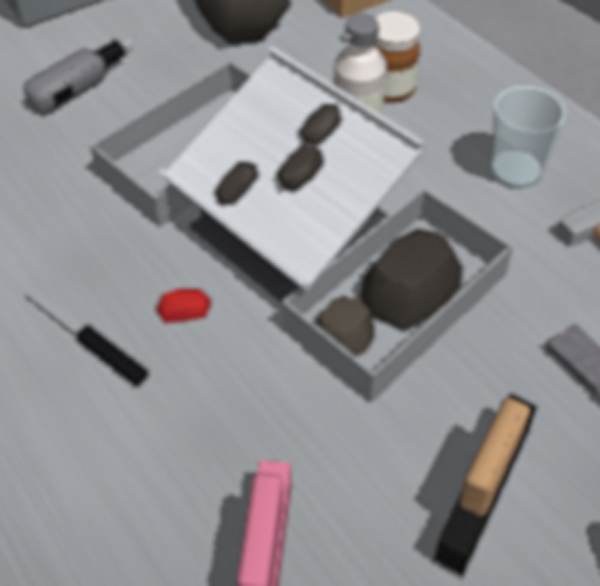

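The dark scraper at scene (211,117), side (333,334), is about (478,-362) mm. It matches the description: a dark block with a wooden rib. The pink one at (279,105) doesn't. Now I'll get the yaws and check both models by overlay.

```bash
cat >> h.py <<'E'
def board(c,yaw):
    a=np.deg2rad(24);Z=R.from_euler('z',yaw,degrees=True).as_matrix()
    M=Z@np.array([[np.cos(a),0,-np.sin(a)],[0,1,0],[np.sin(a),0,np.cos(a)]])
    return np.array(c),M
def overlay(cam,img,polys,out,crop,f):
    k=img.copy()
    k=cv2.resize(k[crop[1]:crop[3],crop[0]:crop[2]],None,fx=f,fy=f,interpolation=cv2.INTER_CUBIC)
    for P,col in polys:
        p=(proj(cam,P)-[crop[0],crop[1]]+0.5)*f
        cv2.polylines(k,[np.round(p).astype(int)],True,col,1,cv2.LINE_AA)
    cv2.imwrite(out,k)
def scr(c,yaw):
    Z=R.from_euler('z',yaw,degrees=True).as_matrix()
    f=lambda pts:np.array(pts)/1000@Z.T+np.array(c)
    q=lambda l,t,z:f([[l,t,z],[-l,t,z],[-l,-t,z],[l,-t,z]])
    return [q(80,14,0),q(80,14,45),q(45,12,93)]
E
python3 - <<'E'
from h import *
import itertools
from scipy.optimize import minimize
# scraper yaw from masks
for cam in ["scene","side"]:
    arm.get_image(cam)
    for n in ["scraper_edge","board"]:
        r=arm.masks_of(n,cam)
        for d in r[:3]:
            m=d['mask'];ys,xs=np.nonzero(m);print(cam,n,round(d['conf'],2),m.sum(),xs.mean(),ys.mean(),xs.min(),xs.max(),ys.min(),ys.max())
        np.save(f'pics/{cam}_{n}.npy',np.array([d['mask'] for d in r]))
E
```

```text
scene scraper_edge 0.97 1042 211.426103646833 118.22456813819578 192 232 96 143
scene scraper_edge 0.92 585 280.1111111111111 106.8 271 290 82 133
scene board 0.68 4203 263.0906495360457 204.49060195098738 207 318 164 246
scene board 0.46 2545 277.5379174852652 361.94381139489195 245 313 334 383
scene board 0.25 1239 374.5859564164649 318.2114608555286 344 401 294 348
side scraper_edge 0.88 860 239.94883720930233 358.48023255813956 229 250 332 383
side scraper_edge 0.67 1244 331.15434083601286 341.7033762057878 310 352 305 379
side board 0.87 4944 252.59000809061487 209.36063915857605 197 306 162 259
```

```bash
cat >> h.py <<'E'
def sil(cam,parts,S=4):
    m=np.zeros((384*S,512*S),np.uint8)
    for P in parts:
        h=cv2.convexHull(((proj(cam,P)+0.5)*S).astype(np.float32)).astype(np.int32)
        cv2.fillConvexPoly(m,h,1)
    return cv2.resize(m.astype(np.float32),(512,384),interpolation=cv2.INTER_AREA)
E
cat > fit.py <<'E'
from h import *
from scipy.optimize import minimize
def iou(a,b): return np.minimum(a,b).sum()/np.maximum(a,b).sum()
ms={'scene':np.load('pics/scene_scraper_edge.npy')[0],'side':np.load('pics/side_scraper_edge.npy')[1]}
mb={'scene':np.load('pics/scene_board.npy')[0],'side':np.load('pics/side_board.npy')[0]}
def sparts(p):
    a,b,c=scr([p[0]/1000,p[1]/1000,0],p[2])
    up=c.copy();lo=c.copy();lo[:,2]=.044
    return [np.r_[a,b],np.r_[lo,c]]
def bparts(p):
    o,M=board([p[0]/1000,p[1]/1000,.1],p[2])
    L=lambda x0,x1,z0,z1:np.array([[x,y,z] for x in(x0,x1) for y in(-.11,.11) for z in(z0,z1)])@M.T+o
    return [L(-.095,.095,-.006,0),L(-.095,-.09,-.006,.01),L(.09,.095,-.006,.01)]
for nm,parts,m,p0s in[('scr',sparts,ms,[[478,-362,y] for y in(-30,-10,10,30)]),('board',bparts,mb,[[530,-3,7.6]])]:
    best=None
    for cams in (['scene','side'],['scene'],['side']):
        best=None
        for p0 in p0s:
            f=lambda p:-sum(iou(sil(c,parts(p)),m[c].astype(float)) for c in cams)
            r=minimize(f,p0,method='Nelder-Mead',options=dict(initial_simplex=np.array([p0]*4)+np.vstack([np.zeros(3),np.diag([8,8,8])]),maxiter=120,xatol=.1))
            if best is None or r.fun<best.fun:best=r
        print(nm,cams,best.x,best.fun)
E
python3 fit.py
```

```text
scr ['scene', 'side'] [ 475.1547 -362.8609   23.325 ] -1.8530378609948208
scr ['scene'] [ 475.4892 -361.4499   24.0059] -0.923368022705771Traceback (most recent call last):
  File "fit.py", line 20, in <module>
    r=minimize(f,p0,method='Nelder-Mead',options=dict(initial_simplex=np.array([p0]*4)+np.vstack([np.zeros(3),np.diag([8,8,8])]),maxiter=120,xatol=.1))
    res = _minimize_neldermead(fun, x0, args, callback, bounds=bounds,
                               **options)
    fxr = func(xr)
    fx = function(np.copy(x), *(wrapper_args + args))
  File "fit.py", line 19, in <lambda>
    f=lambda p:-sum(iou(sil(c,parts(p)),m[c].astype(float)) for c in cams)
                ~~~^^^^^^^^^^^^^^^^^^^^^^^^^^^^^^^^^^^^^^^^^^^^^^^^^^^^^^^
  File "fit.py", line 19, in <genexpr>
    f=lambda p:-sum(iou(sil(c,parts(p)),m[c].astype(float)) for c in cams)
                        ~~~^^^^^^^^^^^^
  File "h.py", line 42, in sil
    h=cv2.convexHull(((proj(cam,P)+0.5)*S).astype(np.float32)).astype(np.int32)
                       ~~~~^^^^^^^
  File "h.py", line 6, in proj
    c=arm.camera_info(cam);T=np.array(c['world_to_cam'])
ValueError: time passes only in moves, steps and waits
```

```bash
sed -i 's/^np.set_printoptions.*/&\nimport functools\nCI=functools.lru_cache(None)(arm.camera_info)/; s/c=arm.camera_info(cam)/c=CI(cam)/' h.py
sed -i "s/for cams in .*/for cams in (['scene','side'],['side']):/" fit.py; python3 fit.py
python3 - <<'E'
from h import *
for cam,cr,f in[('scene',(150,50,390,310),2.3),('side',(130,140,380,384),2.4)]:
    im=cv2.imread(f'pics/{cam}0.png')
    o,M=board([.530,-.003,.1],7.6)
    b=np.array([[-.09,-.11,0],[.09,-.11,0],[.09,.11,0],[-.09,.11,0]])@M.T+o
    pol=[(b,(0,255,0))]+[(p,(0,255,255)) for p in scr([.4752,-.3629,0],23.3)]
    overlay(cam,im,pol,f'pics/{cam}_ov.png',cr,f)
E
```

```text
scr ['scene', 'side'] [ 475.1547 -362.8609   23.325 ] -1.8530378609948208
scr ['side'] [ 474.7278 -363.3504   22.9289] -0.9430695443645084
board ['scene', 'side'] [525.9807  -0.2963   7.8678] -1.6902906283588477
board ['side'] [524.6432  -2.5575   7.9428] -0.8486334892584892
```

View pics/scene_ov.png

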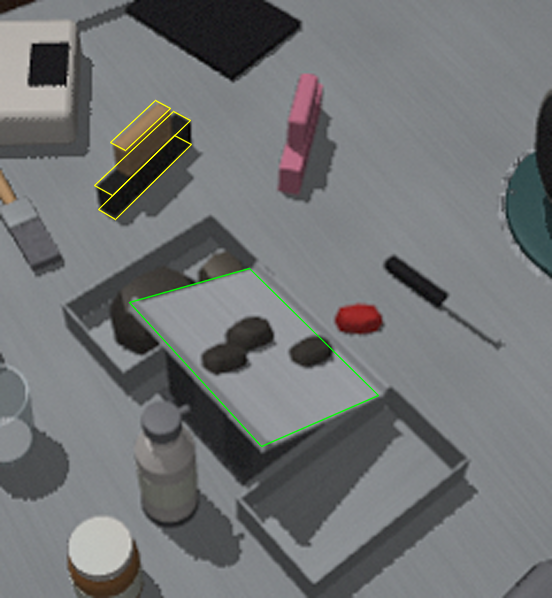

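View pics/side_ov.png

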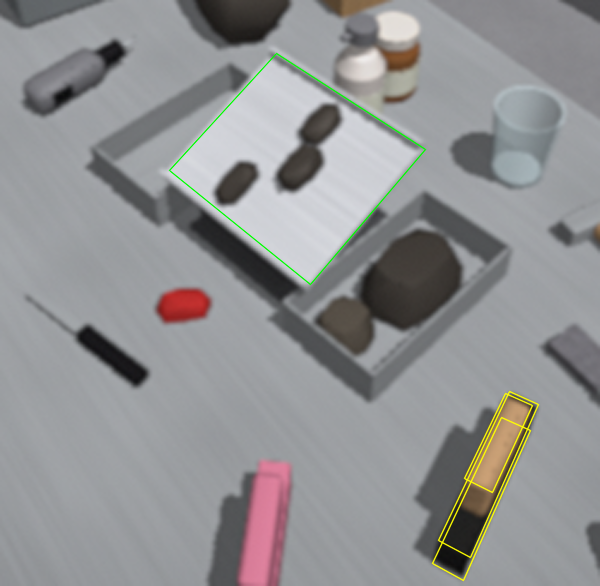

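```bash
cat >> h.py <<'E'
import sys,math,json
def plan(tgt,psi,n=8,step=45,tstep=8.5):
    """rows toward tgt (mm) and tool-z yaw psi (deg), from the measured pose"""
    s=arm.sense();M=R.from_quat(s['ee_rot']).as_matrix();p=s['tcp_pos']*1000
    ps=math.degrees(math.atan2(M[1,2],M[0,2]));tgt=np.array(tgt,float)
    rows=[]
    for k in range(n):
        d=tgt-p;L=np.linalg.norm(d);e=(psi-ps+180)%360-180
        if L<.4 and abs(e)<.15:break
        d=d*min(1,step/max(L,1e-9));r=np.clip(-e,-tstep,tstep)
        c,sn=math.cos(math.radians(ps)),math.sin(math.radians(ps))
        X=np.array([sn,-c,0]);Y=np.array([0,0,-1]);Z=np.array([c,sn,0])
        row=dict(x=round(float(d@X)),y=round(float(d@Y)),z=round(float(d@Z)),roll=round(float(r),1))
        rows.append(row);p=p+row['x']*X+row['y']*Y+row['z']*Z;ps-=row['roll']
    print(json.dumps(rows));print('ends',p,ps)
E
python3 - <<'E'
from h import *
st();plan([475,-363,245],-66.7)
E
```

```text
t 1.45 tcp [196.1463 645.8811 245.294 ] toolx [ 0.9569 -0.2905  0.    ] y [ 0. -0. -1.] z [ 0.2905  0.9569 -0.    ] w 85.6 F [0.3568 0.5178 0.0977] q [ 1.2382  0.116   1.4416 -0.      1.584  -0.0378]
[{"x": 24, "y": 0, "z": -38, "roll": 8.5}, {"x": 29, "y": 0, "z": -34, "roll": 8.5}, {"x": 34, "y": 0, "z": -29, "roll": 8.5}, {"x": 38, "y": 0, "z": -24, "roll": 8.5}, {"x": 41, "y": 0, "z": -18, "roll": 8.5}, {"x": 43, "y": 0, "z": -12, "roll": 8.5}, {"x": 45, "y": 0, "z": -5, "roll": 8.5}, {"x": 45, "y": 0, "z": 1, "roll": 8.5}]
ends [290.9554 299.6595 245.294 ] 5.1092562261045344
```

play_rows(
  series=[
    {"x":24,"y":0,"z":-38,"roll":8.5},
    {"x":29,"y":0,"z":-34,"roll":8.5},
    {"x":34,"y":0,"z":-29,"roll":8.5},
    {"x":38,"y":0,"z":-24,"roll":8.5},
    {"x":41,"y":0,"z":-18,"roll":8.5},
    {"x":43,"y":0,"z":-12,"roll":8.5},
    {"x":45,"y":0,"z":-5,"roll":8.5},
    {"x":45,"y":0,"z":1,"roll":8.5},
  ],
)

```text
validation failed for argument at $.se...
```

```bash
python3 -c "
from h import *
st();plan([475,-363,245],-66.7)"
```

```text
t 1.45 tcp [196.1463 645.8811 245.294 ] toolx [ 0.9569 -0.2905  0.    ] y [ 0. -0. -1.] z [ 0.2905  0.9569 -0.    ] w 85.6 F [0.3568 0.5178 0.0977] q [ 1.2382  0.116   1.4416 -0.      1.584  -0.0378]
[{"x": 24, "y": 0, "z": -38, "roll": 8.5}, {"x": 29, "y": 0, "z": -34, "roll": 8.5}, {"x": 34, "y": 0, "z": -29, "roll": 8.5}, {"x": 38, "y": 0, "z": -24, "roll": 8.5}, {"x": 41, "y": 0, "z": -18, "roll": 8.5}, {"x": 43, "y": 0, "z": -12, "roll": 8.5}, {"x": 45, "y": 0, "z": -5, "roll": 8.5}, {"x": 45, "y": 0, "z": 1, "roll": 8.5}]
ends [290.9554 299.6595 245.294 ] 5.1092562261045344
```

Every row probably needs "hand" as well.

play_rows(
  series=[
    {"x":24,"y":0,"z":-38,"roll":8.5,"hand":0},
    {"x":29,"y":0,"z":-34,"roll":8.5,"hand":0},
    {"x":34,"y":0,"z":-29,"roll":8.5,"hand":0},
    {"x":38,"y":0,"z":-24,"roll":8.5,"hand":0},
    {"x":41,"y":0,"z":-18,"roll":8.5,"hand":0},
    {"x":43,"y":0,"z":-12,"roll":8.5,"hand":0},
    {"x":45,"y":0,"z":-5,"roll":8.5,"hand":0},
    {"x":45,"y":0,"z":1,"roll":8.5,"hand":0},
  ],
)

```text
clock: 2.25
tcp_pos: [0.2881, 0.2904, 0.2428]
ee_rot: [0.519, -0.48, 0.481, -0.518]
ft_force: [0.8, 0.4, 0.1]
grip_width: 0.0856
```

```bash
sed -i 's/roll=round(float(r),1))/roll=round(float(r),1),hand=HAND)/; s/^def plan/HAND=0\ndef plan/' h.py; python3 -c "
from h import *
st();plan([475,-363,245],-66.7)"
```

```text
t 2.25 tcp [288.0898 290.3842 242.7715] toolx [ 0.0753 -0.9972  0.0019] y [-0.0001 -0.0019 -1.    ] z [ 0.9972  0.0753 -0.0003] w 85.6 F [0.7764 0.3977 0.0932] q [ 0.7279 -0.4903  1.9701 -0.0014  1.6632  0.6524]
[{"x": 44, "y": 0, "z": 9, "roll": 8.5, "hand": 0}, {"x": 42, "y": 0, "z": 16, "roll": 8.5, "hand": 0}, {"x": 40, "y": 0, "z": 22, "roll": 8.5, "hand": 0}, {"x": 36, "y": 0, "z": 27, "roll": 8.5, "hand": 0}, {"x": 31, "y": 0, "z": 32, "roll": 8.5, "hand": 0}, {"x": 26, "y": 0, "z": 36, "roll": 8.5, "hand": 0}, {"x": 21, "y": 0, "z": 40, "roll": 8.5, "hand": 0}, {"x": 15, "y": 0, "z": 43, "roll": 8.5, "hand": 0}]
ends [387.1868 -55.8941 242.7715] -63.6838022951454
```

play_rows(
  series=[
    {"x":44,"y":0,"z":9,"roll":8.5,"hand":0},
    {"x":42,"y":0,"z":16,"roll":8.5,"hand":0},
    {"x":40,"y":0,"z":22,"roll":8.5,"hand":0},
    {"x":36,"y":0,"z":27,"roll":8.5,"hand":0},
    {"x":31,"y":0,"z":32,"roll":8.5,"hand":0},
    {"x":26,"y":0,"z":36,"roll":8.5,"hand":0},
    {"x":21,"y":0,"z":40,"roll":8.5,"hand":0},
    {"x":15,"y":0,"z":43,"roll":8.5,"hand":0},
  ],
)

```text
clock: 3.05
tcp_pos: [0.384, -0.071, 0.2461]
ee_rot: [0.153, -0.689, 0.691, -0.16]
ft_force: [0.5, 0.5, 0.0]
grip_width: 0.0856
```

```bash
python3 -c "
from h import *
st();plan([475,-363,200],-66.7)"
```

```text
t 3.05 tcp [383.9923 -70.9827 246.1351] toolx [-0.9025 -0.4307 -0.0088] y [ 0.0099 -0.0005 -1.    ] z [ 0.4306 -0.9025  0.0047] w 85.6 F [0.4689 0.4662 0.038 ] q [-0.2496 -0.5458  2.      0.002   1.6776  0.8762]
[{"x": 6, "y": 7, "z": 44, "roll": 2.2, "hand": 0}, {"x": 5, "y": 7, "z": 44, "roll": 0.0, "hand": 0}, {"x": 5, "y": 7, "z": 44, "roll": 0.0, "hand": 0}, {"x": 5, "y": 6, "z": 44, "roll": 0.0, "hand": 0}, {"x": 4, "y": 7, "z": 44, "roll": 0.0, "hand": 0}, {"x": 5, "y": 6, "z": 44, "roll": 0.0, "hand": 0}, {"x": 4, "y": 6, "z": 40, "roll": 0.0, "hand": 0}]
ends [ 474.6883 -363.1373  200.1351] -66.69144481161368
```

play_rows(
  series=[
    {"x":6,"y":7,"z":44,"roll":2.2,"hand":0},
    {"x":5,"y":7,"z":44,"roll":0,"hand":0},
    {"x":5,"y":7,"z":44,"roll":0,"hand":0},
    {"x":5,"y":6,"z":44,"roll":0,"hand":0},
    {"x":4,"y":7,"z":44,"roll":0,"hand":0},
    {"x":5,"y":6,"z":44,"roll":0,"hand":0},
    {"x":4,"y":6,"z":40,"roll":0,"hand":0},
    {"x":0,"y":0,"z":0,"roll":0,"hand":0},
  ],
)

```text
clock: 3.85
tcp_pos: [0.4733, -0.3832, 0.2003]
ee_rot: [0.133, -0.692, 0.695, -0.142]
ft_force: [0.2, 0.6, 0.2]
grip_width: 0.0852
```

```bash
python3 -c "
from h import *
st()
im=arm.get_image('wrist');cv2.imwrite('pics/w1.png',im[:,:,::-1])
for n in ['scraper_edge','scraper_mid']:
    print([(np.array(d['position'])*1000,d['conf']) for d in arm.spot_point(n,'wrist')])
s=arm.sense();plan([475,-363,200],-66.7)"
```

```text
t 3.85 tcp [ 473.2586 -383.1764  200.3134] toolx [-0.9243 -0.3815 -0.0124] y [ 0.0143 -0.002  -0.9999] z [ 0.3814 -0.9244  0.0073] w 85.2 F [0.2487 0.5855 0.1706] q [-0.7261 -0.0191  1.6544  0.008   1.4942  0.4528]
[(array([ 475.8, -358.7,   -2.1]), 0.73)]
[(array([ 478.5, -360.9,   45.3]), 0.96)]
[{"x": -8, "y": 2, "z": -15, "roll": -0.8, "hand": 0}, {"x": 0, "y": 0, "z": 1, "roll": 0.0, "hand": 0}, {"x": 0, "y": 0, "z": 0, "roll": 0.0, "hand": 0}, {"x": 0, "y": 0, "z": 0, "roll": 0.0, "hand": 0}, {"x": 0, "y": 0, "z": 0, "roll": 0.0, "hand": 0}, {"x": 0, "y": 0, "z": 0, "roll": 0.0, "hand": 0}, {"x": 0, "y": 0, "z": 0, "roll": 0.0, "hand": 0}, {"x": 0, "y": 0, "z": 0, "roll": 0.0, "hand": 0}]
ends [ 475.0609 -363.5183  200.3423] -66.65818430317681
```

View pics/w1.png

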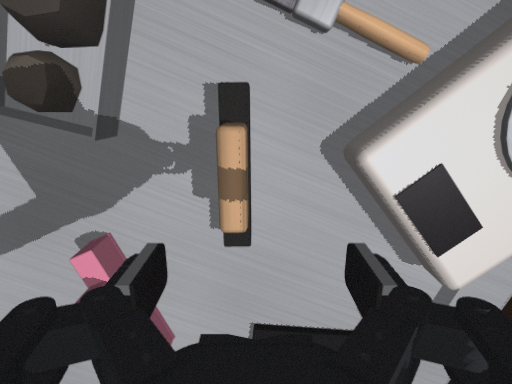

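```bash
python3 -c "
from h import *
a=ray('wrist',[[219.5,123],[247,123],[248,233],[220,233]],.093)*1000;print(a,a.mean(0))
b=ray('wrist',[[219,83],[249.5,83]],.045)*1000;print(b)
d=a[0]+a[1]-a[2]-a[3];print(math.degrees(math.atan2(d[1],d[0])))
"
```

```text
[[ 515.6032 -332.8074   93.    ]
 [ 523.6715 -352.3142   93.    ]
 [ 439.4612 -387.4053   93.    ]
 [ 430.4287 -365.4333   93.    ]] [ 477.2911 -359.49     93.    ]
[[ 543.8393 -316.1753   45.    ]
 [ 554.254  -341.3042   45.    ]]
21.790648110771194
```

```bash
python3 -c "
from h import *
plan([477,-360.5,120],-68,step=25)"
```

```text
[{"x": -3, "y": 24, "z": -5, "roll": 0.5, "hand": 0}, {"x": -3, "y": 24, "z": -5, "roll": 0.0, "hand": 0}, {"x": -3, "y": 24, "z": -4, "roll": 0.0, "hand": 0}, {"x": -2, "y": 10, "z": -2, "roll": 0.0, "hand": 0}]
ends [ 477.1674 -360.5546  120.3423] -67.95818430317681
```

play_rows(
  series=[
    {"x":-3,"y":24,"z":-5,"roll":0.5,"hand":0},
    {"x":-3,"y":24,"z":-5,"roll":0,"hand":0},
    {"x":-3,"y":20,"z":-4,"roll":0,"hand":0},
    {"x":-2,"y":10,"z":-2,"roll":0,"hand":0},
    {"x":0,"y":0,"z":0,"roll":0,"hand":0},
  ],
)

```text
clock: 4.5
tcp_pos: [0.4793, -0.3555, 0.1271]
ee_rot: [0.129, -0.69, 0.698, -0.144]
ft_force: [0.1, -0.2, 0.4]
grip_width: 0.0852
```

```bash
python3 -c "
from h import *
st()
plan([477,-360.5,66],-68,step=15)"
```

```text
t 4.5 tcp [ 479.2905 -355.5338  127.0648] toolx [-0.9251 -0.3793 -0.0178] y [ 0.0222 -0.0072 -0.9997] z [ 0.379  -0.9253  0.0151] w 85.2 F [ 0.1496 -0.2316  0.4237] q [-0.6849 -0.0097  1.7663  0.0086  1.3633  0.4953]
[{"x": 1, "y": 15, "z": 1, "roll": 0.3, "hand": 0}, {"x": 1, "y": 15, "z": 1, "roll": -0.0, "hand": 0}, {"x": 1, "y": 15, "z": 1, "roll": -0.0, "hand": 0}, {"x": 1, "y": 15, "z": 1, "roll": -0.0, "hand": 0}, {"x": 0, "y": 1, "z": 0, "roll": -0.0, "hand": 0}]
ends [ 477.0849 -360.7429   66.0648] -68.0231714877433
```

play_rows(
  series=[
    {"x":1,"y":15,"z":1,"roll":0.3,"hand":0},
    {"x":1,"y":15,"z":2,"roll":0,"hand":0},
    {"x":1,"y":15,"z":2,"roll":0,"hand":0},
    {"x":1,"y":12,"z":1,"roll":0,"hand":0},
    {"x":0,"y":0,"z":0,"roll":0,"hand":0},
  ],
)

```text
clock: 5.0
tcp_pos: [0.4796, -0.364, 0.0679]
ee_rot: [0.127, -0.689, 0.699, -0.143]
ft_force: [1.1, 1.0, -0.8]
grip_width: 0.0853
```

```bash
python3 -c "
from h import *
st()
plan([477,-360.5,66],-68,step=15)"
```

```text
t 5.0 tcp [ 479.6133 -363.959    67.9004] toolx [-0.927  -0.3745 -0.0194] y [ 0.0247 -0.0093 -0.9997] z [ 0.3742 -0.9272  0.0179] w 85.3 F [ 1.1199  0.9614 -0.7831] q [-0.6955  0.0489  1.8081  0.0091  1.2596  0.4889]
[{"x": 1, "y": 2, "z": -4, "roll": -0.0, "hand": 0}]
ends [ 477.1889 -360.624    65.9004] -68.02156430202712
```

Close on the rib. A medium grip is enough for carrying.

play_rows(
  series=[
    {"x":1,"y":1,"z":-3,"roll":0,"hand":0.4},
    {"x":0,"y":0,"z":0,"roll":0,"hand":1},
    {"x":0,"y":0,"z":0,"roll":0,"hand":1},
    {"x":0,"y":0,"z":0,"roll":0,"hand":1},
    {"x":0,"y":0,"z":0,"roll":0,"hand":1},
    {"x":0,"y":0,"z":0,"roll":0,"hand":1},
  ],
  force=40,
)

```text
clock: 5.6
tcp_pos: [0.4778, -0.3619, 0.0681]
ee_rot: [0.126, -0.689, 0.699, -0.143]
ft_force: [0.3, 0.4, -2.5]
grip_width: 0.0238
```

```bash
python3 -c "
from h import *
st()
"
```

```text
t 5.6 tcp [ 477.8246 -361.8817   68.0986] toolx [-0.9271 -0.3743 -0.0201] y [ 0.0258 -0.0102 -0.9996] z [ 0.3739 -0.9273  0.0191] w 23.8 F [ 0.2585  0.4149 -2.5016] q [-0.6948  0.0422  1.8148  0.0092  1.2583  0.4899]
```

```bash
python3 -c "
from h import *
import h
h.HAND=1
plan([478,-361,265],-68,step=40)"
```

```text
[{"x": 0, "y": -40, "z": 0, "roll": -0.0, "hand": 1}, {"x": 0, "y": -40, "z": 0, "roll": -0.0, "hand": 1}, {"x": 0, "y": -40, "z": 0, "roll": -0.0, "hand": 1}, {"x": 0, "y": -40, "z": 0, "roll": -0.0, "hand": 1}, {"x": 0, "y": -37, "z": -1, "roll": -0.0, "hand": 1}, {"x": 0, "y": 0, "z": 0, "roll": -0.0, "hand": 1}, {"x": 0, "y": 0, "z": 0, "roll": -0.0, "hand": 1}, {"x": 0, "y": 0, "z": 0, "roll": -0.0, "hand": 1}]
ends [ 477.4506 -360.9543  265.0986] -68.0385379610251
```

play_rows(
  series=[
    {"x":0,"y":-20,"z":0,"roll":0,"hand":1},
    {"x":0,"y":-40,"z":0,"roll":0,"hand":1},
    {"x":0,"y":-40,"z":0,"roll":0,"hand":1},
    {"x":0,"y":-40,"z":0,"roll":0,"hand":1},
    {"x":0,"y":-35,"z":0,"roll":0,"hand":1},
    {"x":0,"y":-20,"z":0,"roll":0,"hand":1},
  ],
)

```text
clock: 6.2
tcp_pos: [0.4711, -0.3585, 0.2649]
ee_rot: [0.129, -0.691, 0.697, -0.141]
ft_force: [0.3, -0.3, -2.0]
grip_width: 0.0238
```

```bash
python3 -c "
from h import *
import h
h.HAND=1
st()
plan([514,-101,265],-82.2,step=40)"
```

```text
t 6.2 tcp [ 471.1383 -358.5191  264.889 ] toolx [-0.9272 -0.3743 -0.0157] y [ 0.0189 -0.0047 -0.9998] z [ 0.3741 -0.9273  0.0114] w 23.8 F [ 0.2771 -0.329  -1.9909] q [-0.6975 -0.0797  1.6085  0.0085  1.5953  0.49  ]
[{"x": -21, "y": 0, "z": -34, "roll": 8.5, "hand": 1}, {"x": -16, "y": 0, "z": -37, "roll": 5.7, "hand": 1}, {"x": -12, "y": 0, "z": -38, "roll": -0.0, "hand": 1}, {"x": -12, "y": 0, "z": -38, "roll": -0.0, "hand": 1}, {"x": -11, "y": 0, "z": -38, "roll": -0.0, "hand": 1}, {"x": -12, "y": 0, "z": -38, "roll": -0.0, "hand": 1}, {"x": -6, "y": 0, "z": -21, "roll": -0.0, "hand": 1}]
ends [ 513.9443 -100.8429  264.889 ] -82.22678653441366
```

play_rows(
  series=[
    {"x":-21,"y":0,"z":-34,"roll":7,"hand":1},
    {"x":-16,"y":0,"z":-37,"roll":6,"hand":1},
    {"x":-12,"y":0,"z":-38,"roll":1,"hand":1},
    {"x":-12,"y":0,"z":-38,"roll":0,"hand":1},
    {"x":-11,"y":0,"z":-38,"roll":0,"hand":1},
    {"x":-9,"y":0,"z":-30,"roll":0,"hand":1},
    {"x":-3,"y":0,"z":-10,"roll":0,"hand":1},
    {"x":0,"y":0,"z":0,"roll":0,"hand":1},
  ],
)

```text
clock: 7.0
tcp_pos: [0.5104, -0.1129, 0.2677]
ee_rot: [0.037, -0.702, 0.709, -0.053]
ft_force: [-0.4, 1.0, -3.1]
grip_width: 0.0234
```

```bash
python3 -c "
from h import *
import h
h.HAND=1
st()
for n in ['wrist','scene','side']:
    im=arm.get_image(n);cv2.imwrite('pics/'+n+'2.png',im[:,:,::-1])
for c in ['wrist','scene']:
  for n in ['board','chip_a_mid','chip_b_mid','chip_c_mid','scraper_edge']:
    print(c,n,[(np.array(d['position'])*1000,round(d['conf'],2)) for d in arm.spot_point(n,c)][:2])
plan([514,-101,240],-82.2,step=40)"
```

```text
t 7.0 tcp [ 510.3594 -112.9261  267.6896] toolx [-0.9916 -0.1276 -0.0225] y [ 0.0237 -0.0081 -0.9997] z [ 0.1274 -0.9918  0.0111] w 23.4 F [-0.4206  0.9556 -3.1473] q [-0.2657 -0.2396  1.7452 -0.0016  1.6109  1.1771]
wrist board [(array([527.4,  -3.9, 100. ]), 0.71)]
wrist chip_a_mid [(array([473.2,  20.8,  88.3]), 0.62)]
wrist chip_b_mid [(array([371.9, -33.2,   9.8]), 0.74), (array([528.8, -25. , 106.7]), 0.59)]
wrist chip_c_mid [(array([577.4,   5.5, 130.1]), 0.86)]
wrist scraper_edge []
scene board [(array([528.8,  -5.9,  97.6]), 0.7)]
scene chip_a_mid [(array([476.9,  23.6,  85.7]), 0.54)]
scene chip_b_mid [(array([526. , -17.8, 108.6]), 0.75)]
scene chip_c_mid [(array([ 649. , -386.9,   16.1]), 0.34), (array([509.1, 154.3,   2.1]), 0.28)]
scene scraper_edge [(array([ 271.9, -301.5,   -2.3]), 0.91), (array([ 512.6, -119. ,  197.9]), 0.76)]
[{"x": -5, "y": 28, "z": -13, "roll": -0.6, "hand": 1}, {"x": 0, "y": 0, "z": 0, "roll": -0.0, "hand": 1}, {"x": 0, "y": 0, "z": 0, "roll": -0.0, "hand": 1}, {"x": 0, "y": 0, "z": 0, "roll": -0.0, "hand": 1}, {"x": 0, "y": 0, "z": 0, "roll": -0.0, "hand": 1}, {"x": 0, "y": 0, "z": 0, "roll": -0.0, "hand": 1}, {"x": 0, "y": 0, "z": 0, "roll": -0.0, "hand": 1}, {"x": 0, "y": 0, "z": 0, "roll": -0.0, "hand": 1}]
ends [ 513.5532 -100.6224  239.706 ] -82.20681404195274
```

View pics/wrist2.png

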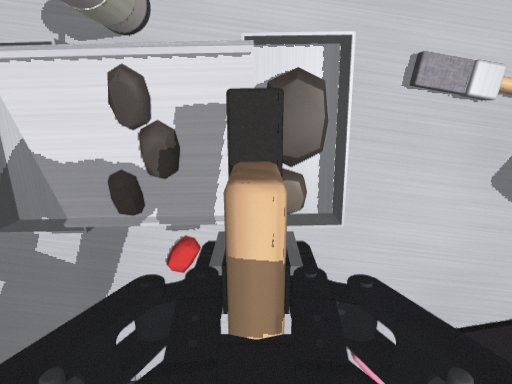

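View pics/scene2.png

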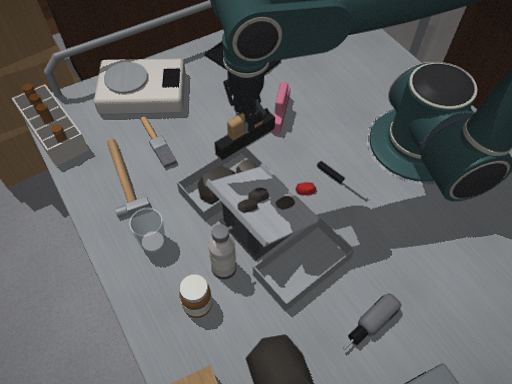

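View pics/side2.png

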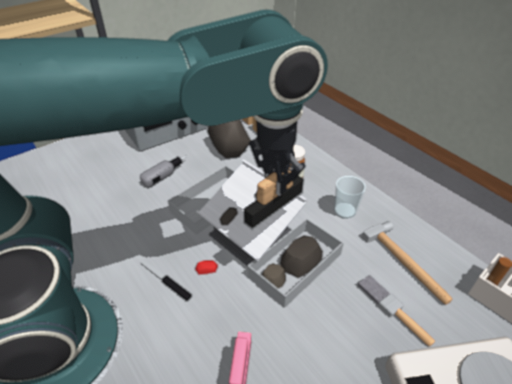

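```bash
cat >> h.py <<'E'
def projw(P):
    s=arm.sense();c=CI('wrist');Rt=R.from_quat(s['ee_rot']).as_matrix();T=np.array(c['T_tool_cam'])
    A=np.eye(4);A[:3,:3]=Rt;A[:3,3]=s['tcp_pos'];W=np.linalg.inv(A@T)
    p,_=cv2.projectPoints(np.array(P,float).reshape(-1,3),cv2.Rodrigues(W[:3,:3])[0],W[:3,3],np.array(c['camera_matrix']),np.array(c['distortion']))
    return p.reshape(-1,2)
E
python3 - <<'E'
from h import *
im=cv2.imread('pics/wrist2.png');k=cv2.resize(im,None,fx=1.5,fy=1.5)
for c,col in [((.527,-.003,.1),(0,255,0))]:
    o,M=board(c,7.8)
    for q in ([[-.09,-.11,0],[.09,-.11,0],[.09,.11,0],[-.09,.11,0]],[[.09,-.11,.01],[.095,-.11,.01],[.095,.11,.01],[.09,.11,.01]],[[-.09,-.11,.01],[-.095,-.11,.01],[-.095,.11,.01],[-.09,.11,.01]]):
        p=projw(np.array(q)@M.T+o);print(p)
        cv2.polylines(k,[np.round(p*1.5).astype(int)],True,col,1)
cv2.imwrite('pics/wrist2o.png',k)
E
```

```text
[[255.8334 214.9175]
 [254.6864  49.8871]
 [-20.7416  54.5782]
 [ 67.2904 217.3894]]
[[254.842   53.3729]
 [254.7953  46.3972]
 [-33.3777  51.4361]
 [-29.6075  58.2589]]
[[255.9641 220.9823]
 [255.9848 224.0865]
 [ 65.0077 226.571 ]
 [ 63.2511 223.4936]]
```

View pics/wrist2o.png

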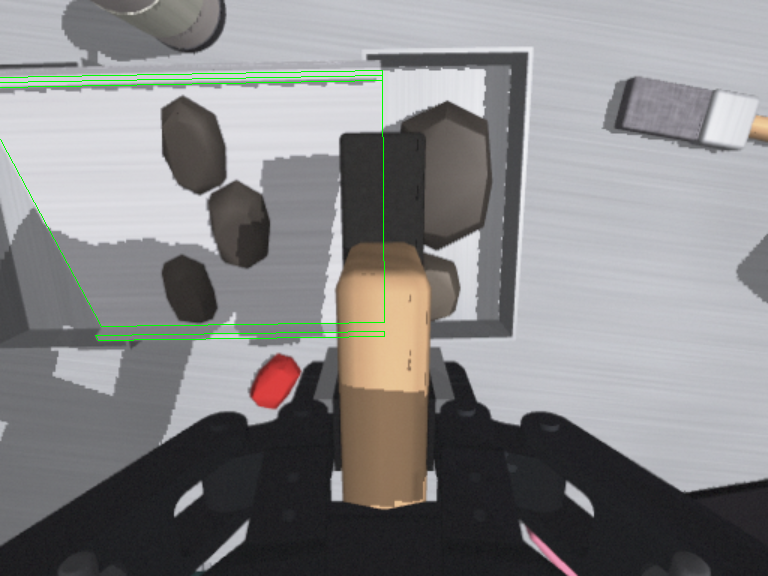

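```bash
python3 - <<'E'
import cv2
im=cv2.imread('pics/wrist2.png')
a=cv2.resize(im[30:75,80:260],None,fx=4,fy=4,interpolation=cv2.INTER_NEAREST)
b=cv2.resize(im[195:240,50:230],None,fx=4,fy=4,interpolation=cv2.INTER_NEAREST)
import numpy as np
cv2.imwrite('pics/w2z.png',np.vstack([a,np.zeros((8,720,3),np.uint8),b]))
E
```

```text
(no output)
```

View pics/w2z.png

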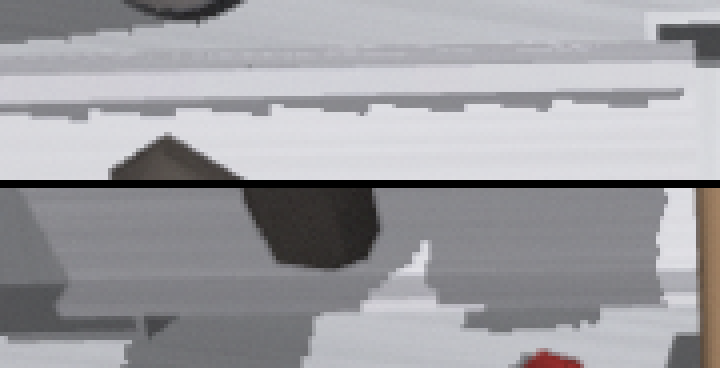

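play_rows(
  series=[
    {"x":-2,"y":15,"z":-6,"roll":-0.6,"hand":1},
    {"x":-2,"y":20,"z":-6,"roll":0,"hand":1},
    {"x":-1,"y":15,"z":-2,"roll":0,"hand":1},
    {"x":0,"y":5,"z":0,"roll":0,"hand":1},
    {"x":0,"y":0,"z":0,"roll":0,"hand":1},
  ],
  force=20,
)

```text
clock: 8.15
tcp_pos: [0.5146, -0.0986, 0.2076]
ee_rot: [0.041, -0.702, 0.709, -0.057]
ft_force: [0.9, 0.1, -2.2]
grip_width: 0.0236
```

```bash
python3 -c "
from h import *
import h
h.HAND=1
st()
plan([513,-99,206],-82.2,step=5)"
```

```text
t 8.15 tcp [514.613  -98.6135 207.5543] toolx [-0.9902 -0.1381 -0.0213] y [ 0.0226 -0.0079 -0.9997] z [ 0.1379 -0.9904  0.0109] w 23.6 F [ 0.934   0.0791 -2.1832] q [-0.2368 -0.2199  1.8257 -0.0023  1.5119  1.1957]
[{"x": 2, "y": 2, "z": 0, "roll": 0.1, "hand": 1}, {"x": 0, "y": 0, "z": 0, "roll": 0.0, "hand": 1}, {"x": 0, "y": 0, "z": 0, "roll": 0.0, "hand": 1}, {"x": 0, "y": 0, "z": 0, "roll": 0.0, "hand": 1}, {"x": 0, "y": 0, "z": 0, "roll": 0.0, "hand": 1}, {"x": 0, "y": 0, "z": 0, "roll": 0.0, "hand": 1}, {"x": 0, "y": 0, "z": 0, "roll": 0.0, "hand": 1}, {"x": 0, "y": 0, "z": 0, "roll": 0.0, "hand": 1}]
ends [512.6321 -98.8892 205.5543] -82.17412963433141
```

play_rows(
  series=[
    {"x":1,"y":4,"z":0,"roll":0,"hand":1},
    {"x":0,"y":4,"z":0,"roll":0,"hand":1},
    {"x":0,"y":4,"z":0,"roll":0,"hand":1},
    {"x":0,"y":4,"z":0,"roll":0,"hand":1},
  ],
)

```text
clock: 8.55
tcp_pos: [0.5145, -0.0994, 0.1923]
ee_rot: [0.04, -0.702, 0.709, -0.057]
ft_force: [0.4, 0.6, -2.5]
grip_width: 0.0237
```

```bash
python3 -c "
from h import *
st()"
```

```text
t 8.55 tcp [514.5085 -99.3768 192.2581] toolx [-0.9902 -0.1379 -0.0237] y [ 0.0251 -0.0086 -0.9996] z [ 0.1377 -0.9904  0.0119] w 23.7 F [ 0.3944  0.6208 -2.4624] q [-0.2382 -0.215   1.8465 -0.0024  1.4837  1.1945]
```

play_rows(
  series=[
    {"x":1,"y":4,"z":0,"roll":0,"hand":1},
    {"x":0,"y":4,"z":0,"roll":0,"hand":1},
    {"x":0,"y":4,"z":0,"roll":0,"hand":1},
  ],
)

```text
clock: 8.85
tcp_pos: [0.5118, -0.1002, 0.1846]
ee_rot: [0.041, -0.701, 0.709, -0.056]
ft_force: [-31.1, 2.6, 29.4]
grip_width: 0.0237
```

```bash
python3 -c "
from h import *
st()"
```

```text
t 8.85 tcp [ 511.8448 -100.1787  184.5524] toolx [-0.9902 -0.138  -0.0207] y [ 0.0223 -0.0098 -0.9997] z [ 0.1377 -0.9904  0.0128] w 23.7 F [-31.1015   2.5899  29.4108] q [-0.2399 -0.2156  1.8595 -0.0043  1.4737  1.1929]
```

```bash
python3 -c "
from h import *
print(arm.sense()['moment'])
for n in ['side','scene','wrist']:
    im=arm.get_image(n);cv2.imwrite('pics/'+n+'3.png',im[:,:,::-1])
a=cv2.imread('pics/side3.png')[120:300,160:360];b=cv2.imread('pics/scene3.png')[70:250,150:350]
cv2.imwrite('pics/c3.png',cv2.resize(np.hstack([a,b]),None,fx=2,fy=2,interpolation=cv2.INTER_CUBIC))
"
```

```text
[0.6382 4.1481 0.4442]
```

View pics/c3.png

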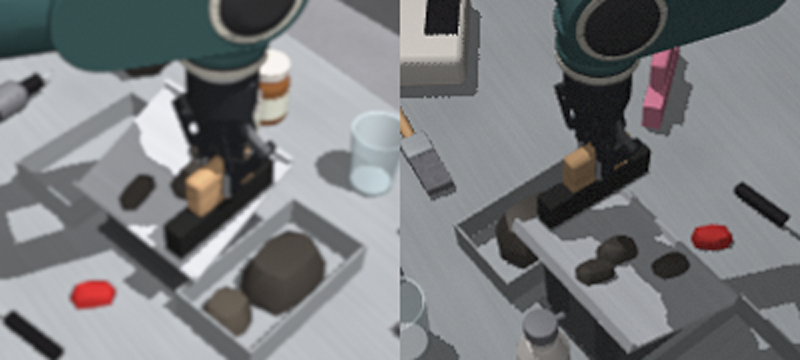

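play_rows(
  series=[
    {"x":0,"y":-10,"z":0,"roll":0,"hand":1},
    {"x":-8,"y":-10,"z":0,"roll":0,"hand":1},
    {"x":-10,"y":-3,"z":-1,"roll":0,"hand":1},
    {"x":-5,"y":0,"z":0,"roll":0,"hand":1},
    {"x":0,"y":0,"z":0,"roll":0,"hand":1},
  ],
)

```text
clock: 9.5
tcp_pos: [0.5361, -0.0956, 0.2096]
ee_rot: [0.041, -0.701, 0.709, -0.057]
ft_force: [-0.4, 0.4, -1.7]
grip_width: 0.0235
```

```bash
cat >> h.py <<'E'
BC=np.array([527,-4.]);EX=np.array([np.cos(np.deg2rad(7.8)),np.sin(np.deg2rad(7.8))]);EY=np.array([-EX[1],EX[0]])
def bst():
    st();p=arm.sense()['tcp_pos']*1000;d=p[:2]-BC
    print('TCP board-horizontal x %.1f y %.1f z %.1f'%(d@EX,d@EY,p[2]))
E
python3 -c "
from h import *
bst()
im=arm.get_image('wrist');cv2.imwrite('pics/w4.png',im[:,:,::-1])
im=arm.get_image('side');cv2.imwrite('pics/s4.png',cv2.resize(im[120:300,160:360,::-1],None,fx=3,fy=3))
"
```

```text
t 9.5 tcp [536.1157 -95.5525 209.5542] toolx [-0.9902 -0.1377 -0.0222] y [ 0.0238 -0.01   -0.9997] z [ 0.1374 -0.9904  0.0132] w 23.5 F [-0.4198  0.448  -1.6633] q [-0.2209 -0.1742  1.7835 -0.0046  1.507   1.2121]
TCP board-horizontal x -3.4 y -91.9 z 209.6
```

View pics/w4.png

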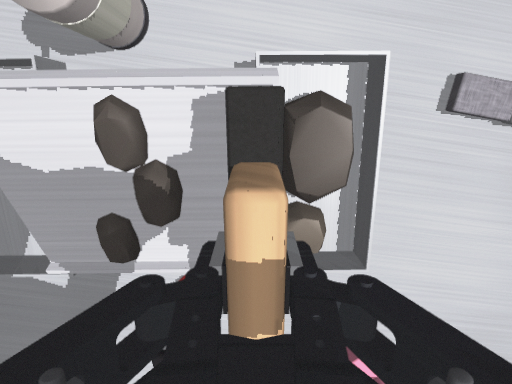

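View pics/s4.png

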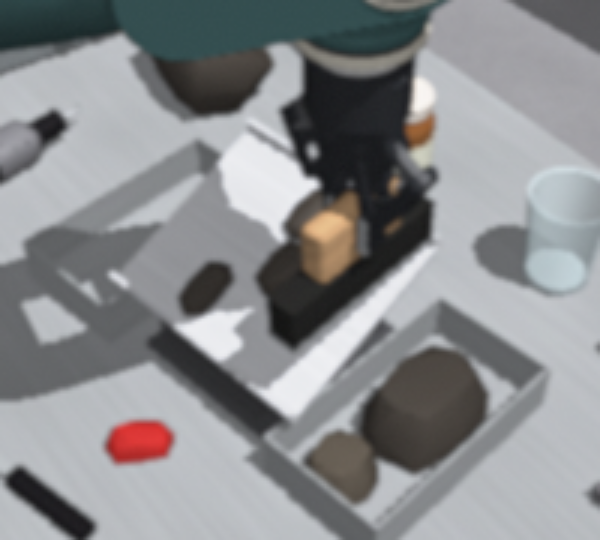

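play_rows(
  series=[
    {"x":0,"y":5,"z":0,"roll":0,"hand":1},
    {"x":3,"y":4,"z":0,"roll":0,"hand":1},
    {"x":4,"y":4,"z":0,"roll":0,"hand":1},
    {"x":4,"y":4,"z":0,"roll":0,"hand":1},
    {"x":4,"y":4,"z":0,"roll":0,"hand":1},
  ],
  force=20,
)

```text
clock: 10.1
tcp_pos: [0.5198, -0.098, 0.1859]
ee_rot: [0.041, -0.701, 0.709, -0.057]
ft_force: [0.1, 0.9, 4.1]
grip_width: 0.0236
```

```bash
python3 -c "
from h import *
bst();print(arm.sense()['moment'])
im=arm.get_image('wrist');cv2.imwrite('pics/w5.png',im[:,:,::-1])
"
```

```text
t 10.1 tcp [519.8446 -98.026  185.9108] toolx [-0.9902 -0.1376 -0.0219] y [ 0.0235 -0.0098 -0.9997] z [ 0.1374 -0.9904  0.0129] w 23.6 F [0.1011 0.9378 4.0806] q [-0.2325 -0.1996  1.8437 -0.0041  1.4723  1.2007]
TCP board-horizontal x -19.8 y -92.2 z 185.9
[ 0.1736 -0.5696  0.034 ]
```

View pics/w5.png

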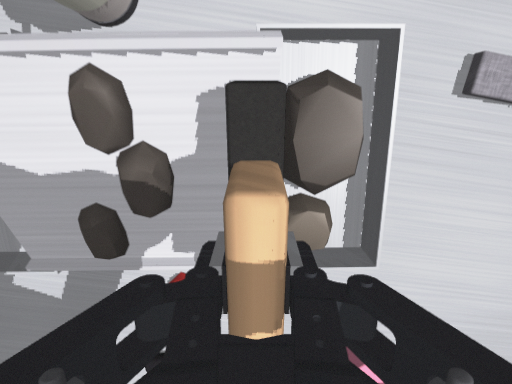

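play_rows(
  series=[
    {"x":3,"y":4,"z":0,"roll":0,"hand":1},
    {"x":3,"y":4,"z":0,"roll":0,"hand":1},
    {"x":2,"y":4,"z":0,"roll":0,"hand":1},
    {"x":2,"y":4,"z":0,"roll":0,"hand":1},
  ],
)

```text
clock: 10.55
tcp_pos: [0.5091, -0.1, 0.1697]
ee_rot: [0.04, -0.701, 0.71, -0.057]
ft_force: [-3.0, -0.0, 4.8]
grip_width: 0.0235
```

```bash
python3 -c "
from h import *
bst();print(arm.sense()['moment'])
"
```

```text
t 10.55 tcp [ 509.1422 -100.0159  169.6625] toolx [-0.9903 -0.1373 -0.0235] y [ 0.0252 -0.0105 -0.9996] z [ 0.137  -0.9905  0.0139] w 23.5 F [-2.9814 -0.0423  4.7848] q [-0.2409 -0.2161  1.8843 -0.0042  1.4464  1.1928]
TCP board-horizontal x -30.7 y -92.7 z 169.7
[ 0.1611 -0.074   0.0815]
```

play_rows(
  series=[
    {"x":2,"y":3,"z":0,"roll":0,"hand":1},
    {"x":1,"y":3,"z":0,"roll":0,"hand":1},
    {"x":1,"y":3,"z":0,"roll":0,"hand":1},
  ],
)

```text
clock: 10.85
tcp_pos: [0.5054, -0.1008, 0.1618]
ee_rot: [0.039, -0.701, 0.71, -0.058]
ft_force: [-7.5, 5.4, 42.5]
grip_width: 0.0234
```

```bash
python3 -c "
from h import *
bst();print(arm.sense()['moment'])
im=arm.get_image('wrist');cv2.imwrite('pics/w6.png',im[:,:,::-1])
im=arm.get_image('side');cv2.imwrite('pics/s6.png',cv2.resize(im[120:300,160:360,::-1],None,fx=3,fy=3))
"
```

```text
t 10.85 tcp [ 505.4047 -100.8247  161.8358] toolx [-0.9902 -0.1373 -0.0254] y [ 0.0272 -0.0108 -0.9996] z [ 0.1369 -0.9905  0.0145] w 23.4 F [-7.4854  5.4484 42.5437] q [-0.2443 -0.2213  1.9016 -0.004   1.4323  1.1894]
TCP board-horizontal x -34.5 y -93.0 z 161.8
[1.3785 0.9319 0.1502]
```

View pics/w6.png

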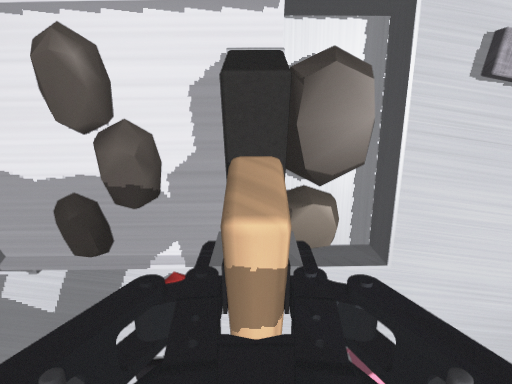

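View pics/s6.png

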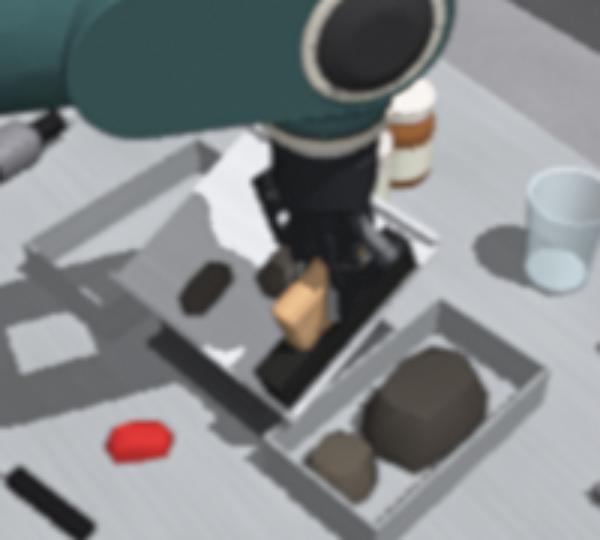

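```bash
cat >> h.py <<'E'
def scr_in_wrist(th,hp=73,lx0=0,tcpoff=-5):
    c=CI('wrist');T=np.linalg.inv(np.array(c['T_tool_cam']));t=np.deg2rad(th)
    pts=np.array([[80,-14,45],[80,14,45],[45,-12,93],[45,12,93],[80,-14,0],[80,14,0],[-45,-12,93],[-45,12,93]],float)
    X=pts[:,0]+lx0;Z=pts[:,2]-hp
    # scraper x fwd, z up; rotated so that fwd end rises by th
    F=X*np.cos(t)-Z*np.sin(t);U=X*np.sin(t)+Z*np.cos(t)
    P=np.c_[-F,-U+tcpoff,-pts[:,1]]/1000
    p,_=cv2.projectPoints(P,cv2.Rodrigues(T[:3,:3])[0],T[:3,3],np.array(c['camera_matrix']),np.array(c['distortion']))
    return p.reshape(-1,2)
E
python3 - <<'E'
from h import *
for th in (0,1.5,9.5,18,20,22,24,26): 
    p=scr_in_wrist(th); print(th,'blockfar',p[0],p[1],'ribfar',p[2],'ribnear',p[6],'bot',p[4])
im=cv2.imread('pics/w6.png')
cv2.imwrite('pics/w6z.png',cv2.resize(im[30:350,200:310],None,fx=5,fy=1.8,interpolation=cv2.INTER_CUBIC))
a=cv2.imread('pics/wrist2.png')
cv2.imwrite('pics/w26.png',cv2.resize(np.hstack([a[30:350,200:310],im[30:350,200:310]]),None,fx=1.8*2,fy=1.8,interpolation=cv2.INTER_CUBIC))
E
```

```text
0 blockfar [284.8069  82.7027] [225.3912  82.7233] ribfar [289.0488 179.7985] ribnear [282.4763 378.96  ] bot [278.0594  87.1397]
1.5 blockfar [285.2632  80.822 ] [224.9161  80.8431] ribfar [289.3547 182.1263] ribnear [282.2227 377.5274] bot [278.3688  83.6994]
9.5 blockfar [287.9594  72.0163] [222.1097  72.0403] ribfar [290.9462 196.5136] ribnear [280.9422 369.0663] bot [280.2436  65.3319]
18 blockfar [291.3617  65.5971] [218.5703  65.6245] ribfar [292.498  215.2972] ribnear [279.7192 358.8451] bot [282.7226  45.9033]
20 blockfar [292.2507  64.6529] [217.6457  64.6811] ribfar [292.8317 220.1966] ribnear [279.4523 356.2947] bot [283.392   41.3733]
22 blockfar [293.1755  63.9635] [216.6841  63.9925] ribfar [293.1506 225.2613] ribnear [279.1934 353.6977] bot [284.0983  36.8698]
24 blockfar [294.1367  63.5502] [215.6848  63.5801] ribfar [293.4533 230.4806] ribnear [278.9424 351.0579] bot [284.8437  32.3992]
26 blockfar [295.1352  63.4356] [214.6469  63.4664] ribfar [293.7385 235.8427] ribnear [278.6992 348.379 ] bot [285.6305  27.9689]
```

View pics/w26.png

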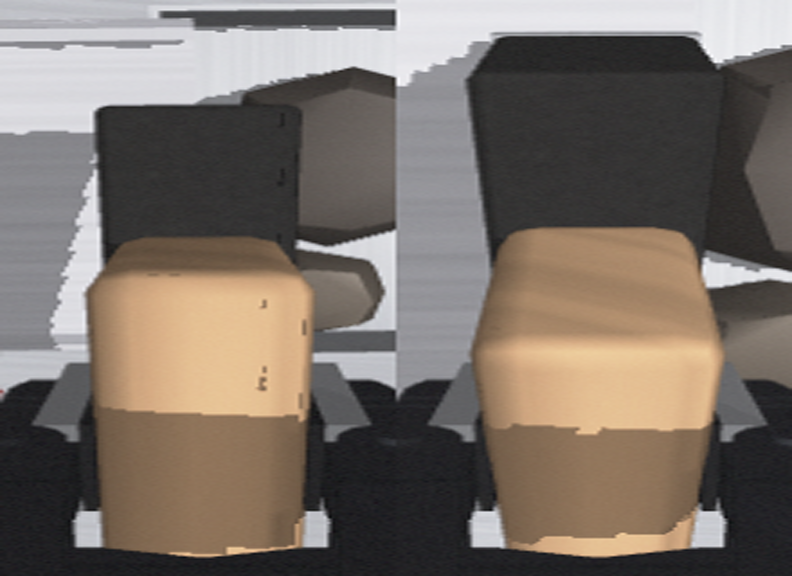

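play_rows(
  series=[
    {"x":0,"y":-8,"z":0,"roll":0,"hand":1},
    {"x":-5,"y":-5,"z":0,"roll":0,"hand":1},
    {"x":-5,"y":0,"z":0,"roll":0,"hand":1},
    {"x":0,"y":0,"z":0,"roll":0,"hand":1},
  ],
)

```text
clock: 11.35
tcp_pos: [0.5151, -0.099, 0.1744]
ee_rot: [0.04, -0.701, 0.71, -0.057]
ft_force: [-0.6, 0.4, -2.2]
grip_width: 0.0237
```

```bash
python3 -c "
from h import *
bst();print(arm.sense()['moment'])
"
```

```text
t 11.35 tcp [515.1415 -99.0438 174.4375] toolx [-0.9903 -0.1373 -0.0232] y [ 0.0249 -0.0106 -0.9996] z [ 0.137  -0.9905  0.0139] w 23.7 F [-0.6325  0.3511 -2.2228] q [-0.2362 -0.2051  1.8672 -0.0045  1.4528  1.1974]
TCP board-horizontal x -24.6 y -92.6 z 174.4
[ 0.0101  0.113  -0.0032]
```

play_rows(
  series=[
    {"x":0,"y":3,"z":0,"roll":0,"hand":1},
    {"x":1,"y":3,"z":0,"roll":0,"hand":1},
    {"x":1,"y":3,"z":0,"roll":0,"hand":1},
    {"x":1,"y":3,"z":0,"roll":0,"hand":1},
  ],
)

```text
clock: 11.75
tcp_pos: [0.5122, -0.0996, 0.1607]
ee_rot: [0.041, -0.701, 0.71, -0.057]
ft_force: [-5.8, -0.2, 5.7]
grip_width: 0.0231
```

```bash
python3 -c "
from h import *
bst();print(arm.sense()['moment'])
"
```

```text
t 11.75 tcp [512.1549 -99.6452 160.7306] toolx [-0.9903 -0.1374 -0.0217] y [ 0.0233 -0.0105 -0.9997] z [ 0.1371 -0.9905  0.0136] w 23.1 F [-5.7829 -0.2414  5.7118] q [-0.2386 -0.2031  1.888  -0.0047  1.4315  1.1951]
TCP board-horizontal x -27.7 y -92.7 z 160.7
[0.12   0.2755 0.0886]
```

```bash
python3 -c "
from h import *
im=arm.get_image('wrist');cv2.imwrite('pics/w7.png',im[:,:,::-1])
cv2.imwrite('pics/w7z.png',cv2.resize(im[20:350,200:310,::-1],None,fx=3.6,fy=1.8,interpolation=cv2.INTER_CUBIC))
im=arm.get_image('side');cv2.imwrite('pics/s7.png',cv2.resize(im[120:300,160:360,::-1],None,fx=3,fy=3))
"
```

```text
(no output)
```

View pics/w7z.png

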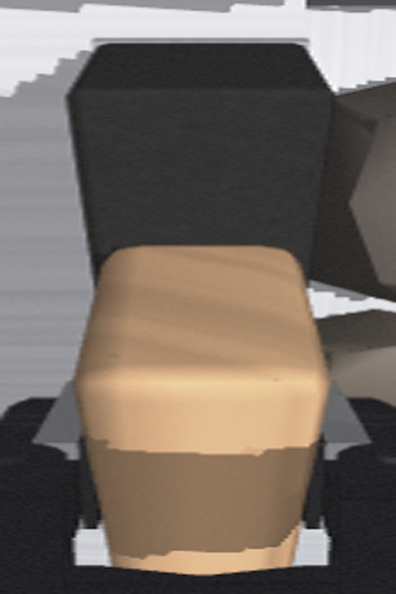

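View pics/s7.png

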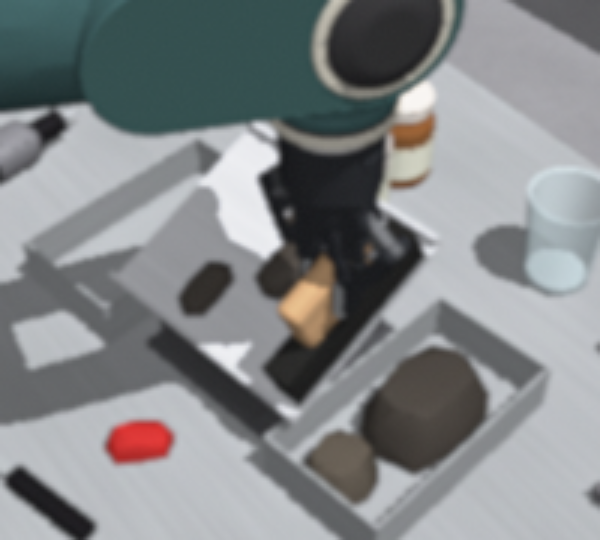

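play_rows(
  series=[
    {"x":1,"y":3,"z":0,"roll":0,"hand":1},
    {"x":1,"y":3,"z":0,"roll":0,"hand":1},
  ],
)

```text
clock: 12.05
tcp_pos: [0.5119, -0.1, 0.1596]
ee_rot: [0.038, -0.701, 0.71, -0.059]
ft_force: [-9.3, 4.7, 33.9]
grip_width: 0.0236
```

```bash
python3 -c "
from h import *
bst();print(arm.sense()['moment'])
im=arm.get_image('wrist');cv2.imwrite('pics/w8.png',im[:,:,::-1])
cv2.imwrite('pics/w8z.png',cv2.resize(im[20:350,200:310,::-1],None,fx=3.6,fy=1.8,interpolation=cv2.INTER_CUBIC))
"
```

```text
t 12.05 tcp [ 511.8723 -100.0286  159.6149] toolx [-0.9901 -0.1375 -0.0281] y [ 0.0299 -0.0109 -0.9995] z [ 0.1371 -0.9904  0.0149] w 23.6 F [-9.3142  4.6932 33.9197] q [-0.2401 -0.2072  1.8934 -0.0035  1.4237  1.1934]
TCP board-horizontal x -28.0 y -93.1 z 159.6
[1.6732 1.5923 0.2329]
```

View pics/w8z.png

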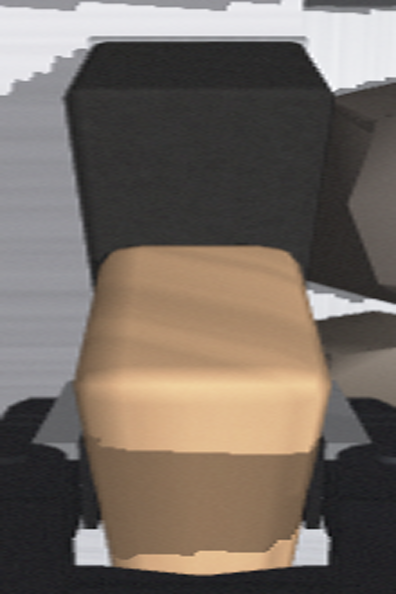

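play_rows(
  series=[
    {"x":0,"y":-1,"z":0,"roll":0,"hand":1},
    {"x":0,"y":-1,"z":-3,"roll":0,"hand":1},
    {"x":0,"y":0,"z":-10,"roll":0,"hand":1},
    {"x":0,"y":0,"z":-12,"roll":0,"hand":1},
    {"x":0,"y":0,"z":-12,"roll":0,"hand":1},
  ],
  force=60,
)

```text
clock: 12.6
tcp_pos: [0.5061, -0.0613, 0.1603]
ee_rot: [0.038, -0.701, 0.71, -0.058]
ft_force: [0.1, -0.4, -2.0]
grip_width: 0.0237
```

```bash
python3 -c "
from h import *
bst()
im=arm.get_image('wrist');cv2.imwrite('pics/w9.png',im[:,:,::-1])
"
```

```text
t 12.6 tcp [506.1309 -61.3289 160.3428] toolx [-0.9903 -0.1357 -0.0282] y [ 0.0299 -0.0104 -0.9995] z [ 0.1353 -0.9907  0.0144] w 23.7 F [ 0.1029 -0.352  -1.9974] q [-0.1678 -0.2349  1.9153 -0.0053  1.43    1.2677]
TCP board-horizontal x -28.5 y -54.0 z 160.3
```

View pics/w9.png

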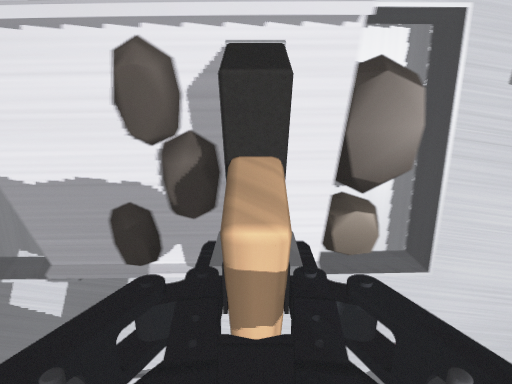

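play_rows(
  series=[
    {"x":0,"y":1,"z":-10,"roll":0,"hand":1},
    {"x":0,"y":0,"z":-10,"roll":0,"hand":1},
    {"x":0,"y":0,"z":-10,"roll":0,"hand":1},
    {"x":0,"y":0,"z":-10,"roll":0,"hand":1},
    {"x":0,"y":0,"z":-10,"roll":0,"hand":1},
  ],
)

```text
clock: 13.15
tcp_pos: [0.4987, -0.0075, 0.1598]
ee_rot: [0.038, -0.699, 0.711, -0.059]
ft_force: [-1.5, -4.6, 2.4]
grip_width: 0.0233
```

```bash
python3 -c "
from h import *
bst()
im=arm.get_image('wrist');cv2.imwrite('pics/w10.png',im[:,:,::-1])
"
```

```text
t 13.15 tcp [498.716   -7.5451 159.8444] toolx [-0.9902 -0.1369 -0.0291] y [ 0.0314 -0.0146 -0.9994] z [ 0.1364 -0.9905  0.0187] w 23.3 F [-1.5234 -4.6143  2.4342] q [-0.0593 -0.2615  1.9379 -0.0128  1.4331  1.376 ]
TCP board-horizontal x -28.5 y 0.3 z 159.8
```

View pics/w10.png

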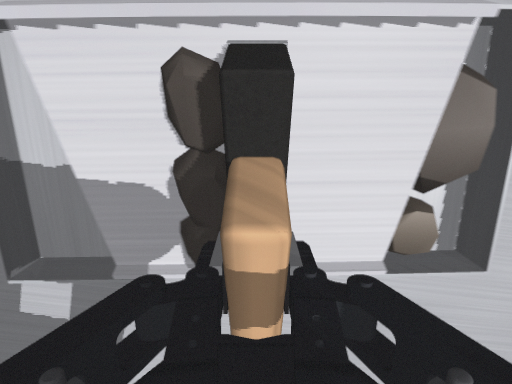

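play_rows(
  series=[
    {"x":0,"y":0,"z":-10,"roll":0,"hand":1},
    {"x":0,"y":0,"z":-10,"roll":0,"hand":1},
    {"x":0,"y":0,"z":-10,"roll":0,"hand":1},
    {"x":0,"y":0,"z":-10,"roll":0,"hand":1},
    {"x":0,"y":0,"z":-10,"roll":0,"hand":1},
    {"x":0,"y":0,"z":-10,"roll":0,"hand":1},
  ],
)

```text
clock: 13.8
tcp_pos: [0.4899, 0.0541, 0.16]
ee_rot: [0.038, -0.698, 0.713, -0.059]
ft_force: [-1.8, -6.1, 3.2]
grip_width: 0.0234
```

```bash
python3 -c "
from h import *
bst()
im=arm.get_image('wrist');cv2.imwrite('pics/w11.png',im[:,:,::-1])
"
```

```text
t 13.8 tcp [489.8816  54.0791 159.9912] toolx [-0.9902 -0.1369 -0.0292] y [ 0.0322 -0.0195 -0.9993] z [ 0.1362 -0.9904  0.0237] w 23.4 F [-1.7875 -6.1006  3.1674] q [ 0.0703 -0.2747  1.9482 -0.0219  1.4374  1.5067]
TCP board-horizontal x -28.9 y 62.6 z 160.0
```

View pics/w11.png

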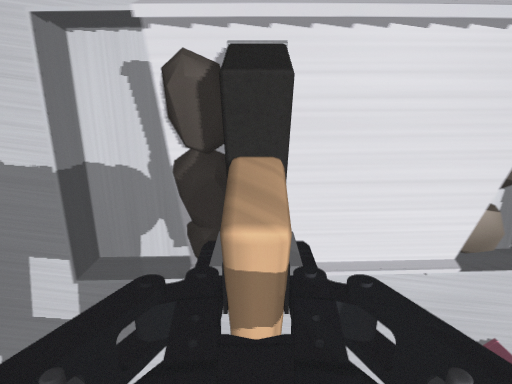

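play_rows(
  series=[
    {"x":0,"y":0,"z":-10,"roll":0,"hand":1},
    {"x":0,"y":0,"z":-10,"roll":0,"hand":1},
    {"x":0,"y":0,"z":-10,"roll":0,"hand":1},
    {"x":0,"y":0,"z":-10,"roll":0,"hand":1},
    {"x":0,"y":0,"z":-10,"roll":0,"hand":1},
    {"x":0,"y":0,"z":0,"roll":0,"hand":1},
  ],
)

```text
clock: 14.45
tcp_pos: [0.4825, 0.1059, 0.1596]
ee_rot: [0.038, -0.697, 0.713, -0.06]
ft_force: [-1.5, 2.6, 1.7]
grip_width: 0.0231
```

```bash
python3 -c "
from h import *
bst()
im=arm.get_image('wrist');cv2.imwrite('pics/w12.png',im[:,:,::-1])
im=arm.get_image('scene');cv2.imwrite('pics/sc12.png',cv2.resize(im[120:330,180:380,::-1],None,fx=2.8,fy=2.8))
"
```

```text
t 14.45 tcp [482.5043 105.8923 159.5851] toolx [-0.99   -0.1377 -0.0292] y [ 0.0323 -0.0209 -0.9993] z [ 0.137  -0.9902  0.0251] w 23.1 F [-1.4572  2.5678  1.69  ] q [ 0.1791 -0.2698  1.945  -0.0265  1.4384  1.6152]
TCP board-horizontal x -29.2 y 114.9 z 159.6
```

View pics/w12.png

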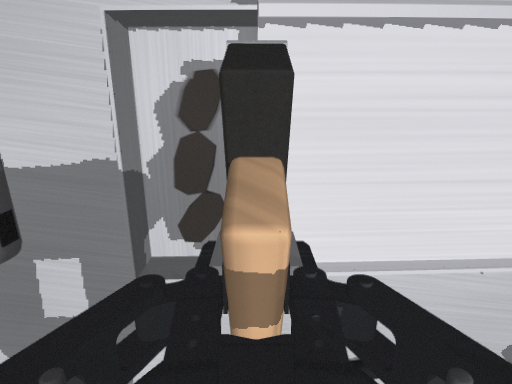

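View pics/sc12.png

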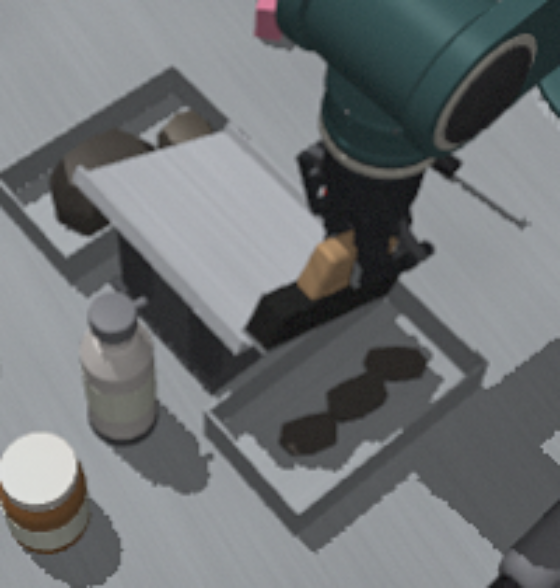

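All three chips are in the formerly empty tray, at crop (310,433), (357,396) and (397,362). I'll lift the scraper clear and work out the free space for the set-down.

play_rows(
  series=[
    {"x":0,"y":-10,"z":0,"roll":0,"hand":1},
    {"x":0,"y":-25,"z":0,"roll":0,"hand":1},
    {"x":0,"y":-35,"z":0,"roll":0,"hand":1},
    {"x":0,"y":-30,"z":5,"roll":0,"hand":1},
    {"x":0,"y":-10,"z":15,"roll":0,"hand":1},
  ],
)

```text
clock: 15.05
tcp_pos: [0.4808, 0.0866, 0.2731]
ee_rot: [0.039, -0.697, 0.714, -0.058]
ft_force: [-0.2, 0.0, -2.5]
grip_width: 0.0229
```

```bash
python3 -c "
from h import *
import h
h.HAND=1
bst()
for n,uv in dict(pad=[[205,55],[243,36],[280,62],[243,80]],scale=[[98,110],[183,112],[183,65]],brush=[[175,165],[155,165],[145,120]],pink=[[290,85],[275,130]],driver=[[318,165],[367,199]],red=[[306,188]]).items(): print(n,ray('scene',uv,.0)[:,:2].round(3).tolist())
plan([440,-345,270],-75,step=45)
"
```

```text
t 15.05 tcp [480.7751  86.646  273.0611] toolx [-0.9902 -0.1377 -0.0245] y [ 0.0278 -0.0216 -0.9994] z [ 0.1371 -0.9902  0.0252] w 22.9 F [-0.194   0.0295 -2.4904] q [ 0.1404 -0.3178  1.7992 -0.0254  1.6357  1.5714]
TCP board-horizontal x -33.5 y 96.1 z 273.1
pad [[0.346, -0.656], [0.187, -0.676], [0.148, -0.499], [0.297, -0.488]]
scale [[0.746, -0.598], [0.526, -0.46], [0.432, -0.649]]
brush [[0.637, -0.287], [0.686, -0.316], [0.64, -0.488]]
pink [[0.179, -0.391], [0.323, -0.254]]
driver [[0.289, -0.08], [0.242, 0.084]]
red [[0.363, -0.031]]
[{"x": 10, "y": 0, "z": 44, "roll": -7.1, "hand": 1}, {"x": 16, "y": 0, "z": 42, "roll": -0.0, "hand": 1}, {"x": 16, "y": 0, "z": 42, "roll": -0.0, "hand": 1}, {"x": 16, "y": 0, "z": 42, "roll": -0.0, "hand": 1}, {"x": 16, "y": 1, "z": 42, "roll": -0.0, "hand": 1}, {"x": 15, "y": 0, "z": 42, "roll": -0.0, "hand": 1}, {"x": 16, "y": 1, "z": 42, "roll": -0.0, "hand": 1}, {"x": 15, "y": 0, "z": 42, "roll": -0.0, "hand": 1}]
ends [ 446.6329 -270.7511  271.0611] -75.0201390682153
```

play_rows(
  series=[
    {"x":10,"y":0,"z":44,"roll":-4,"hand":1},
    {"x":14,"y":0,"z":42,"roll":-3,"hand":1},
    {"x":16,"y":0,"z":42,"roll":0,"hand":1},
    {"x":16,"y":0,"z":42,"roll":0,"hand":1},
    {"x":16,"y":0,"z":42,"roll":0,"hand":1},
    {"x":15,"y":0,"z":42,"roll":0,"hand":1},
    {"x":16,"y":0,"z":42,"roll":0,"hand":1},
    {"x":15,"y":0,"z":40,"roll":0,"hand":1},
  ],
)

```text
clock: 15.85
tcp_pos: [0.4437, -0.2812, 0.2878]
ee_rot: [0.083, -0.691, 0.711, -0.106]
ft_force: [0.7, 1.2, -2.2]
grip_width: 0.0232
```

```bash
python3 -c "
from h import *
import h
h.HAND=1
st()
plan([435,-347,150],-75,step=40)
"
```

```text
t 15.85 tcp [ 443.6772 -281.1842  287.7761] toolx [-0.9637 -0.2655 -0.029 ] y [ 0.0365 -0.0235 -0.9991] z [ 0.2645 -0.9638  0.0324] w 23.2 F [ 0.7421  1.2355 -2.1954] q [-0.6144 -0.2475  1.7199  0.0018  1.6258  0.6882]
[{"x": 7, "y": 36, "z": 16, "roll": 0.3, "hand": 1}, {"x": 7, "y": 36, "z": 16, "roll": 0.0, "hand": 1}, {"x": 6, "y": 36, "z": 16, "roll": 0.0, "hand": 1}, {"x": 6, "y": 30, "z": 13, "roll": 0.0, "hand": 1}, {"x": 0, "y": 0, "z": 0, "roll": 0.0, "hand": 1}, {"x": 0, "y": 0, "z": 0, "roll": 0.0, "hand": 1}, {"x": 0, "y": 0, "z": 0, "roll": 0.0, "hand": 1}, {"x": 0, "y": 0, "z": 0, "roll": 0.0, "hand": 1}]
ends [ 434.4962 -346.8561  149.7761] -74.95236145078064
```

play_rows(
  series=[
    {"x":6,"y":30,"z":15,"roll":0.3,"hand":1},
    {"x":6,"y":36,"z":14,"roll":0,"hand":1},
    {"x":5,"y":36,"z":10,"roll":0,"hand":1},
    {"x":4,"y":20,"z":6,"roll":0,"hand":1},
    {"x":0,"y":6,"z":0,"roll":0,"hand":1},
    {"x":0,"y":0,"z":0,"roll":0,"hand":1},
  ],
)

```text
clock: 16.45
tcp_pos: [0.4363, -0.3435, 0.1598]
ee_rot: [0.077, -0.69, 0.712, -0.101]
ft_force: [-0.3, 0.6, -0.9]
grip_width: 0.0231
```

```bash
python3 -c "
from h import *
import h
h.HAND=1
st()
for n in ['side','scene']:
    im=arm.get_image(n);cv2.imwrite('pics/'+n+'13.png',im[:,:,::-1])
a=cv2.imread('pics/side13.png')[204:384,180:380];b=cv2.imread('pics/scene13.png')[40:220,150:350]
cv2.imwrite('pics/c13.png',cv2.resize(np.hstack([a,b]),None,fx=2,fy=2,interpolation=cv2.INTER_CUBIC))
plan([435,-347,105],-75,step=20)
"
```

```text
t 16.45 tcp [ 436.3375 -343.5118  159.8327] toolx [-0.9676 -0.2506 -0.0299] y [ 0.0377 -0.0265 -0.9989] z [ 0.2496 -0.9677  0.0351] w 23.1 F [-0.3498  0.6031 -0.909 ] q [-0.7152 -0.1383  1.8334  0.0048  1.4006  0.6019]
[{"x": 1, "y": 20, "z": 1, "roll": -0.5, "hand": 1}, {"x": 1, "y": 20, "z": 1, "roll": -0.0, "hand": 1}, {"x": 1, "y": 16, "z": 1, "roll": -0.0, "hand": 1}, {"x": 0, "y": 0, "z": 0, "roll": -0.0, "hand": 1}, {"x": 0, "y": 0, "z": 0, "roll": -0.0, "hand": 1}, {"x": 0, "y": 0, "z": 0, "roll": -0.0, "hand": 1}, {"x": 0, "y": 0, "z": 0, "roll": -0.0, "hand": 1}, {"x": 0, "y": 0, "z": 0, "roll": -0.0, "hand": 1}]
ends [ 434.7562 -347.1925  105.2732] -75.00591493392596
```

View pics/c13.png

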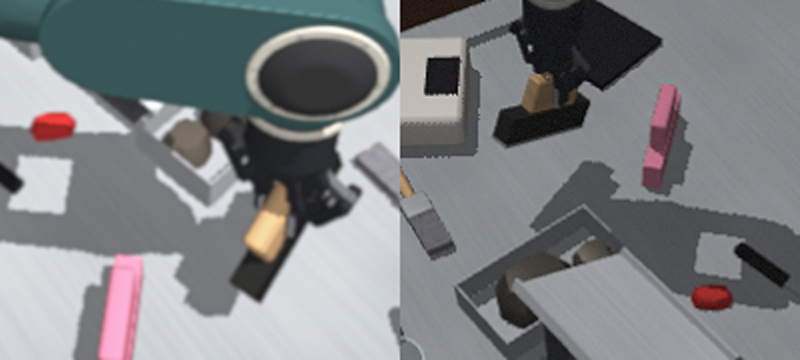

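play_rows(
  series=[
    {"x":1,"y":18,"z":1,"roll":0,"hand":1},
    {"x":1,"y":20,"z":1,"roll":0,"hand":1},
    {"x":1,"y":10,"z":1,"roll":0,"hand":1},
    {"x":0,"y":4,"z":0,"roll":0,"hand":1},
    {"x":0,"y":0,"z":0,"roll":0,"hand":1},
  ],
  force=20,
)

```text
clock: 17.05
tcp_pos: [0.44, -0.3492, 0.1162]
ee_rot: [0.075, -0.687, 0.715, -0.105]
ft_force: [-0.4, 0.3, -2.0]
grip_width: 0.0234
```

```bash
python3 -c "
from h import *
st()
"
```

```text
t 17.05 tcp [ 440.0029 -349.1808  116.2298] toolx [-0.9665 -0.2538 -0.0374] y [ 0.0477 -0.0347 -0.9983] z [ 0.2521 -0.9666  0.0457] w 23.4 F [-0.3794  0.2556 -2.0037] q [-0.7188 -0.1018  1.8734  0.0055  1.3112  0.5947]
```

play_rows(
  series=[
    {"x":0,"y":8,"z":0,"roll":0,"hand":1},
    {"x":0,"y":8,"z":0,"roll":0,"hand":1},
    {"x":-2,"y":4,"z":0,"roll":0,"hand":1},
    {"x":-4,"y":3,"z":0,"roll":0,"hand":1},
  ],
)

```text
clock: 17.45
tcp_pos: [0.448, -0.3489, 0.0945]
ee_rot: [0.074, -0.686, 0.716, -0.106]
ft_force: [0.0, -0.3, -2.0]
grip_width: 0.0232
```

```bash
python3 -c "
from h import *
st()
"
```

```text
t 17.45 tcp [ 447.9624 -348.9412   94.4567] toolx [-0.9664 -0.2538 -0.0393] y [ 0.0503 -0.037  -0.998 ] z [ 0.2519 -0.9665  0.0485] w 23.2 F [ 0.04   -0.2569 -2.0488] q [-0.709  -0.0722  1.8829  0.0049  1.2685  0.6046]
```

play_rows(
  series=[
    {"x":-4,"y":3,"z":0,"roll":0,"hand":1},
    {"x":-4,"y":3,"z":0,"roll":0,"hand":1},
    {"x":-5,"y":3,"z":0,"roll":0,"hand":1},
    {"x":-5,"y":3,"z":0,"roll":0,"hand":1},
  ],
)

```text
clock: 17.85
tcp_pos: [0.4678, -0.3454, 0.0844]
ee_rot: [0.074, -0.685, 0.717, -0.106]
ft_force: [-1.5, 0.5, 3.9]
grip_width: 0.0232
```

```bash
python3 -c "
from h import *
st();print(arm.sense()['moment'])
"
```

```text
t 17.85 tcp [ 467.7843 -345.4107   84.3677] toolx [-0.9664 -0.2541 -0.0388] y [ 0.0505 -0.0394 -0.9979] z [ 0.252  -0.9664  0.0509] w 23.2 F [-1.507   0.4889  3.949 ] q [-0.6804 -0.0337  1.8635  0.0012  1.2478  0.6339]
[-0.1099  0.9616 -0.1038]
```

play_rows(
  series=[
    {"x":-5,"y":3,"z":0,"roll":0,"hand":1},
    {"x":-5,"y":3,"z":0,"roll":0,"hand":1},
    {"x":-5,"y":3,"z":0,"roll":0,"hand":1},
  ],
)

```text
clock: 18.15
tcp_pos: [0.4841, -0.3418, 0.0755]
ee_rot: [0.075, -0.685, 0.717, -0.106]
ft_force: [-3.1, -0.9, 4.8]
grip_width: 0.0232
```

```bash
python3 -c "
from h import *
st();print(arm.sense()['moment'])
"
```

```text
t 18.15 tcp [ 484.1429 -341.8384   75.5304] toolx [-0.9664 -0.2543 -0.0384] y [ 0.0502 -0.04   -0.9979] z [ 0.2523 -0.9663  0.0514] w 23.2 F [-3.1029 -0.9473  4.8002] q [-0.6574 -0.0011  1.8467 -0.0011  1.2318  0.6574]
[-0.2335  1.3249  0.0062]
```

play_rows(
  series=[
    {"x":-5,"y":3,"z":0,"roll":0,"hand":1},
    {"x":-5,"y":3,"z":0,"roll":0,"hand":1},
    {"x":-2,"y":3,"z":0,"roll":0,"hand":1},
  ],
)

```text
clock: 18.45
tcp_pos: [0.4979, -0.3388, 0.0664]
ee_rot: [0.074, -0.685, 0.717, -0.106]
ft_force: [0.9, 1.2, 8.2]
grip_width: 0.023
```

```bash
python3 -c "
from h import *
st();print(arm.sense()['moment'])
im=arm.get_image('side');cv2.imwrite('pics/s14.png',cv2.resize(im[204:384,180:380,::-1],None,fx=3,fy=3))
im=arm.get_image('wrist');cv2.imwrite('pics/w14.png',im[:,:,::-1])
"
```

```text
t 18.45 tcp [ 497.9495 -338.7766   66.4204] toolx [-0.9663 -0.2546 -0.0391] y [ 0.0509 -0.0401 -0.9979] z [ 0.2525 -0.9662  0.0517] w 23.0 F [0.8786 1.1774 8.2342] q [-0.6389  0.028   1.8332 -0.0019  1.2156  0.6758]
[ 0.0104  0.6165 -0.0568]
```

View pics/s14.png

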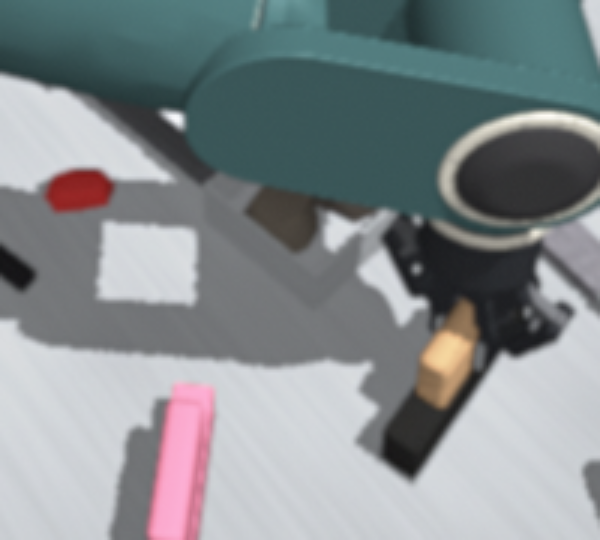

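View pics/w14.png

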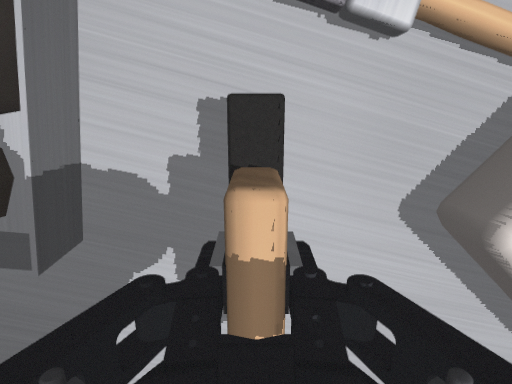

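play_rows(
  series=[
    {"x":0,"y":2,"z":0,"roll":0,"hand":1},
    {"x":0,"y":-1,"z":0,"roll":0,"hand":0.6},
    {"x":0,"y":0,"z":0,"roll":0,"hand":0.4},
    {"x":0,"y":0,"z":0,"roll":0,"hand":0},
    {"x":0,"y":0,"z":0,"roll":0,"hand":0},
    {"x":0,"y":0,"z":0,"roll":0,"hand":0},
  ],
)

```text
clock: 19.15
tcp_pos: [0.4999, -0.3382, 0.0657]
ee_rot: [0.073, -0.685, 0.717, -0.108]
ft_force: [-0.4, -0.3, 0.6]
grip_width: 0.0853
```

```bash
python3 -c "
from h import *
st()
im=arm.get_image('wrist');cv2.imwrite('pics/w15.png',im[:,:,::-1])
"
```

```text
t 19.15 tcp [ 499.9482 -338.232    65.694 ] toolx [-0.9661 -0.2547 -0.0428] y [ 0.0545 -0.0393 -0.9977] z [ 0.2525 -0.9662  0.0518] w 85.3 F [-0.3571 -0.2959  0.5654] q [-0.6375  0.0301  1.8323  0.001   1.2119  0.6763]
```

View pics/w15.png

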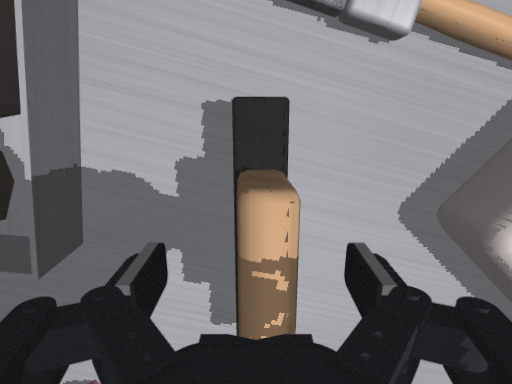

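play_rows(
  series=[
    {"x":0,"y":-15,"z":0,"roll":0,"hand":0},
    {"x":0,"y":-30,"z":0,"roll":0,"hand":0},
    {"x":0,"y":-40,"z":0,"roll":0,"hand":0},
    {"x":0,"y":-45,"z":0,"roll":0,"hand":0},
    {"x":0,"y":-45,"z":0,"roll":0,"hand":0.5},
    {"x":0,"y":-30,"z":0,"roll":0,"hand":1},
  ],
  force=40,
)

```text
clock: 19.8
tcp_pos: [0.4863, -0.3285, 0.2779]
ee_rot: [0.075, -0.686, 0.716, -0.106]
ft_force: [0.5, -0.1, -0.8]
grip_width: 0.0591
```

```bash
python3 -c "
from h import *
import h
h.HAND=1
st()
plan([660,40,270],-82,step=45)
"
```

```text
t 19.8 tcp [ 486.3337 -328.4687  277.908 ] toolx [-0.9663 -0.2544 -0.0389] y [ 0.0495 -0.0354 -0.9981] z [ 0.2526 -0.9664  0.0468] w 59.1 F [ 0.5148 -0.0623 -0.8143] q [-0.638  -0.1194  1.6252  0.001   1.5749  0.6763]
[{"x": -29, "y": 1, "z": -35, "roll": 6.6, "hand": 1}, {"x": -25, "y": 1, "z": -38, "roll": 0.0, "hand": 1}, {"x": -25, "y": 1, "z": -38, "roll": 0.0, "hand": 1}, {"x": -25, "y": 1, "z": -38, "roll": 0.0, "hand": 1}, {"x": -25, "y": 1, "z": -38, "roll": 0.0, "hand": 1}, {"x": -25, "y": 1, "z": -38, "roll": 0.0, "hand": 1}, {"x": -25, "y": 1, "z": -38, "roll": 0.0, "hand": 1}, {"x": -25, "y": 0, "z": -38, "roll": 0.0, "hand": 1}]
ends [641.5902   0.6013 270.908 ] -81.95446513860234
```

play_rows(
  series=[
    {"x":-29,"y":0,"z":-35,"roll":4,"hand":1},
    {"x":-25,"y":0,"z":-38,"roll":3,"hand":1},
    {"x":-25,"y":0,"z":-38,"roll":0,"hand":1},
    {"x":-25,"y":0,"z":-38,"roll":0,"hand":1},
    {"x":-25,"y":0,"z":-38,"roll":0,"hand":1},
    {"x":-20,"y":0,"z":-32,"roll":0,"hand":1},
    {"x":-8,"y":0,"z":-10,"roll":0,"hand":1},
    {"x":0,"y":0,"z":0,"roll":0,"hand":1},
  ],
)

```text
clock: 20.6
tcp_pos: [0.6077, -0.0689, 0.2927]
ee_rot: [0.022, -0.689, 0.722, -0.067]
ft_force: [-1.0, -0.8, 0.3]
grip_width: 0.0001
```

```bash
python3 -c "
from h import *
import h
h.HAND=1
st()
for n in ['scene','side','wrist']:
    im=arm.get_image(n);cv2.imwrite('pics/'+n+'16.png',im[:,:,::-1])
    print(n,[(np.array(d['position'])*1000,round(d['conf'],2)) for d in arm.spot_point('cap_top',n)])
for n in ['chip_a_mid','chip_b_mid','chip_c_mid','scraper_edge']:
    print(n,[(np.array(d['position'])*1000,round(d['conf'],2)) for d in arm.spot_point(n,'scene')])
plan([660,40,270],-82,step=45)
"
```

```text
t 20.6 tcp [607.696  -68.9039 292.7117] toolx [-0.9902 -0.1265 -0.0599] y [ 0.0658 -0.0429 -0.9969] z [ 0.1235 -0.991   0.0508] w 0.1 F [-0.9831 -0.7801  0.3141] q [-0.1396 -0.0723  1.5582 -0.0334  1.5845  1.3041]
scene [(array([674.3,  62.4, 177.3]), 0.83)]
side [(array([675.1,  57.6, 178.6]), 0.68), (array([449.3, 147.1,  10.9]), 0.68)]
wrist [(array([678.2,  63.5, 180.2]), 0.63), (array([ 495.2, -341.3,   -3.8]), 0.46)]
chip_a_mid [(array([452.2, 148.5,  13.2]), 0.53)]
chip_b_mid [(array([369.9, -28.4,  10.3]), 0.52), (array([495.4, 158.1,  11.4]), 0.51)]
chip_c_mid [(array([546.5, 166.5,   9.3]), 0.61)]
scraper_edge [(array([ 273.3, -300.4,   -4.6]), 0.8), (array([ 502.9, -343.2,   -1.4]), 0.72)]
[{"x": -24, "y": 8, "z": -37, "roll": -1.1, "hand": 1}, {"x": -24, "y": 8, "z": -37, "roll": 0.0, "hand": 1}, {"x": -19, "y": 6, "z": -29, "roll": 0.0, "hand": 1}]
ends [659.8504  40.1859 269.9461] -81.96007564860012
```

View pics/wrist16.png

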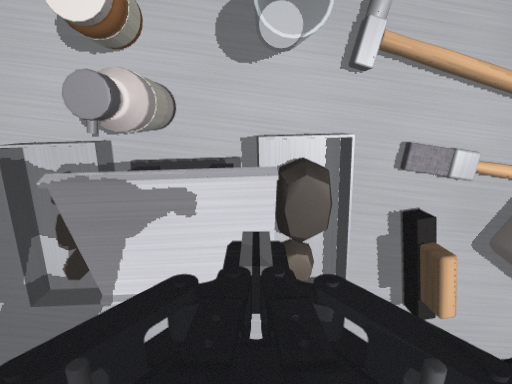

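View pics/scene16.png

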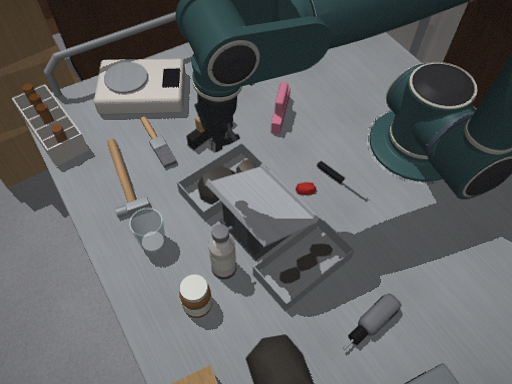

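play_rows(
  series=[
    {"x":-24,"y":6,"z":-37,"roll":0,"hand":1},
    {"x":-28,"y":6,"z":-40,"roll":0,"hand":1},
    {"x":-20,"y":8,"z":-32,"roll":0,"hand":1},
    {"x":-5,"y":6,"z":-14,"roll":0,"hand":1},
    {"x":0,"y":0,"z":0,"roll":0,"hand":1},
  ],
)

```text
clock: 21.6
tcp_pos: [0.6723, 0.0616, 0.2637]
ee_rot: [0.019, -0.688, 0.722, -0.064]
ft_force: [0.2, -0.2, -0.3]
grip_width: -0.0001
```

```bash
python3 -c "
from h import *
import h
h.HAND=1
st()
M=R.from_quat(arm.sense()['ee_rot']).as_matrix()
print('tool shift to above cap (mm):',M.T@(np.array([675.5,61,180+30])-(arm.sense()['tcp_pos']*1000+14*M[:,1])))
"
```

```text
t 21.6 tcp [672.2626  61.5595 263.7288] toolx [-0.991  -0.1194 -0.0603] y [ 0.066  -0.0443 -0.9968] z [ 0.1163 -0.9919  0.0518] w -0.1 F [ 0.2411 -0.1837 -0.2795] q [ 0.0736  0.0756  1.4566 -0.0491  1.5467  1.5257]
tool shift to above cap (mm): [ 0.0996 39.7972 -1.8522]
```

play_rows(
  series=[
    {"x":1,"y":15,"z":-1,"roll":0,"hand":1},
    {"x":1,"y":15,"z":-1,"roll":0,"hand":1},
    {"x":0,"y":10,"z":-1,"roll":0,"hand":1},
    {"x":0,"y":5,"z":0,"roll":0,"hand":1},
    {"x":0,"y":0,"z":0,"roll":0,"hand":1},
  ],
)

```text
clock: 22.1
tcp_pos: [0.6716, 0.0583, 0.2146]
ee_rot: [0.018, -0.688, 0.723, -0.063]
ft_force: [0.3, -0.1, -0.5]
grip_width: -0.0003
```

```bash
python3 -c "
from h import *
import h
st()
M=R.from_quat(arm.sense()['ee_rot']).as_matrix()
print('tool shift to cap top (mm):',M.T@(np.array([675.5,61,180])-(arm.sense()['tcp_pos']*1000+14*M[:,1])))
im=arm.get_image('side');cv2.imwrite('pics/s17.png',cv2.resize(im[80:260,180:380,::-1],None,fx=3,fy=3))
im=arm.get_image('scene');cv2.imwrite('pics/sc17.png',cv2.resize(im[160:340,130:330,::-1],None,fx=3,fy=3))
"
```

```text
t 22.1 tcp [671.6392  58.3075 214.6006] toolx [-0.9914 -0.1163 -0.0598] y [ 0.0654 -0.0453 -0.9968] z [ 0.1132 -0.9922  0.0525] w -0.3 F [ 0.3162 -0.0609 -0.4827] q [ 0.0691  0.0879  1.5228 -0.05    1.4687  1.5282]
tool shift to cap top (mm): [-2.0719 20.6214 -4.0524]
```

View pics/s17.png

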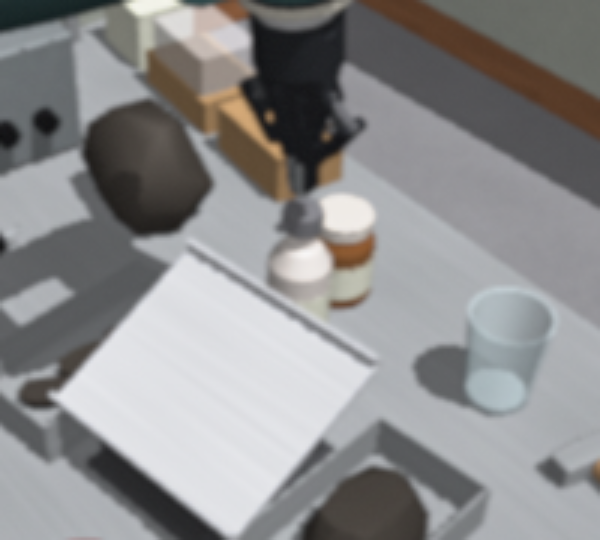

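View pics/sc17.png

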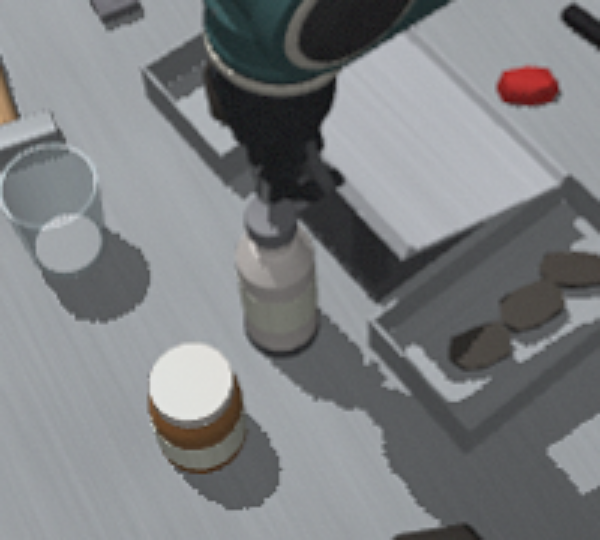

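Fingertips are right above the cap in both views. Pressing now: about 20 mm to contact, then 7 to 8 mm more.

play_rows(
  series=[
    {"x":-1,"y":7,"z":-2,"roll":0,"hand":1},
    {"x":-1,"y":7,"z":-2,"roll":0,"hand":1},
    {"x":0,"y":5,"z":0,"roll":0,"hand":1},
  ],
)

```text
clock: 22.5
tcp_pos: [0.6756, 0.0621, 0.1976]
ee_rot: [0.017, -0.688, 0.723, -0.064]
ft_force: [0.1, -1.0, -0.3]
grip_width: -0.0003
```

```bash
python3 -c "
from h import *
st()
M=R.from_quat(arm.sense()['ee_rot']).as_matrix()
print('tool shift to cap top (mm):',M.T@(np.array([675.5,61,180])-(arm.sense()['tcp_pos']*1000+14*M[:,1])))
"
```

```text
t 22.5 tcp [675.6041  62.1114 197.5722] toolx [-0.9911 -0.1163 -0.0642] y [ 0.0698 -0.0449 -0.9965] z [ 0.113  -0.9922  0.0527] w -0.3 F [ 0.1488 -1.0178 -0.2974] q [ 0.0744  0.1015  1.536  -0.0505  1.4378  1.5351]
tool shift to cap top (mm): [1.3602 3.5542 0.1655]
```

play_rows(
  series=[
    {"x":1,"y":4,"z":0,"roll":0,"hand":1},
    {"x":0,"y":3,"z":0,"roll":0,"hand":1},
    {"x":0,"y":3,"z":0,"roll":0,"hand":1},
  ],
)

```text
clock: 22.8
tcp_pos: [0.6753, 0.0619, 0.1869]
ee_rot: [0.017, -0.688, 0.723, -0.065]
ft_force: [-4.7, 1.0, 5.2]
grip_width: 0.0001
```

```bash
python3 -c "
from h import *
st()
"
```

```text
t 22.8 tcp [675.3308  61.8969 186.863 ] toolx [-0.9911 -0.1168 -0.0642] y [ 0.0699 -0.0447 -0.9966] z [ 0.1135 -0.9922  0.0524] w 0.1 F [-4.7171  0.9528  5.1556] q [ 0.074   0.1056  1.5491 -0.0503  1.4205  1.5351]
```

play_rows(
  series=[
    {"x":0,"y":2,"z":0,"roll":0,"hand":1},
    {"x":0,"y":1,"z":0,"roll":0,"hand":1},
  ],
)

```text
clock: 23.0
tcp_pos: [0.6753, 0.062, 0.1852]
ee_rot: [0.017, -0.688, 0.722, -0.065]
ft_force: [-7.3, 0.3, 13.2]
grip_width: -0.0002
```

```bash
python3 -c "
from h import *
st()
im=arm.get_image('side');cv2.imwrite('pics/s18.png',cv2.resize(im[80:260,180:380,::-1],None,fx=3,fy=3))
"
```

```text
t 23.0 tcp [675.3479  61.9594 185.211 ] toolx [-0.991  -0.1169 -0.0647] y [ 0.0703 -0.0443 -0.9965] z [ 0.1136 -0.9922  0.0521] w -0.2 F [-7.302   0.2797 13.1869] q [ 0.074   0.1062  1.5512 -0.05    1.4174  1.5351]
```

View pics/s18.png

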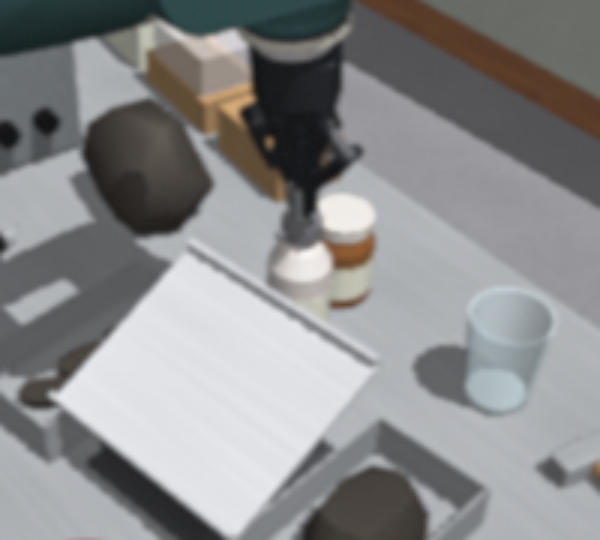

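The 13 N reading is above the spring's 6.6 N, and the cap looks lower in the picture, so it's fully down. Lifting off now.

play_rows(
  series=[
    {"x":0,"y":-10,"z":0,"roll":0,"hand":1},
    {"x":0,"y":-25,"z":0,"roll":0,"hand":1},
    {"x":0,"y":-40,"z":0,"roll":0,"hand":1},
    {"x":20,"y":-35,"z":0,"roll":0,"hand":1},
    {"x":40,"y":0,"z":0,"roll":0,"hand":1},
    {"x":40,"y":0,"z":0,"roll":0,"hand":1},
    {"x":20,"y":0,"z":0,"roll":0,"hand":1},
    {"x":0,"y":0,"z":0,"roll":0,"hand":1},
  ],
)

```text
clock: 23.85
tcp_pos: [0.5444, 0.0523, 0.2926]
ee_rot: [0.016, -0.688, 0.723, -0.065]
ft_force: [0.4, -0.5, 0.1]
grip_width: -0.0002
```

```bash
python3 -c "
from h import *
st()
for n in ['scene','side']:
    im=arm.get_image(n);cv2.imwrite('pics/'+n+'19.png',im[:,:,::-1])
    for k in ['cap_top','scraper_edge','scraper_mid','chip_a_mid','chip_b_mid','chip_c_mid']:
        print(n,k,[(np.array(d['position'])*1000,round(d['conf'],2)) for d in arm.spot_point(k,n)][:3])
"
```

```text
t 23.85 tcp [544.4329  52.256  292.6197] toolx [-0.991  -0.1167 -0.0663] y [ 0.072  -0.0447 -0.9964] z [ 0.1133 -0.9922  0.0527] w -0.2 F [ 0.4272 -0.5225  0.0759] q [ 0.0742 -0.2134  1.685  -0.05    1.6014  1.5263]
scene cap_top [(array([672.4,  61.6, 177.6]), 0.73), (array([509.1, 151.9,   3.5]), 0.69)]
scene scraper_edge [(array([ 500. , -341.8,   -0.2]), 0.81)]
scene scraper_mid [(array([ 497. , -344.5,   40.9]), 0.83)]
scene chip_a_mid [(array([452.3, 150.7,   9.5]), 0.58), (array([ 553.3, -156.4,    1.9]), 0.39)]
scene chip_b_mid [(array([496. , 160. ,  10.2]), 0.8), (array([374.8, -29.2,   9.5]), 0.69)]
scene chip_c_mid [(array([549.3, 166.2,  10.8]), 0.53)]
side cap_top [(array([676.9,  57.2, 178.9]), 0.71)]
side scraper_edge [(array([ 495.4, -342.5,    2.2]), 0.91), (array([ 276.3, -304.9,   -3. ]), 0.57)]
side scraper_mid [(array([ 497.2, -341.4,   40.2]), 0.81), (array([ 274. , -298. ,   51.7]), 0.58), (array([526.8,  -5.5,  97.7]), 0.48)]
side chip_a_mid [(array([449.4, 146.4,   9.8]), 0.71)]
side chip_b_mid [(array([369.6, -30.5,  10.1]), 0.82), (array([497.4, 159.4,   8.4]), 0.55)]
side chip_c_mid [(array([507. , 156.9,   0.3]), 0.63), (array([701.4, 353.6,  22.2]), 0.47)]
```

View pics/scene19.png

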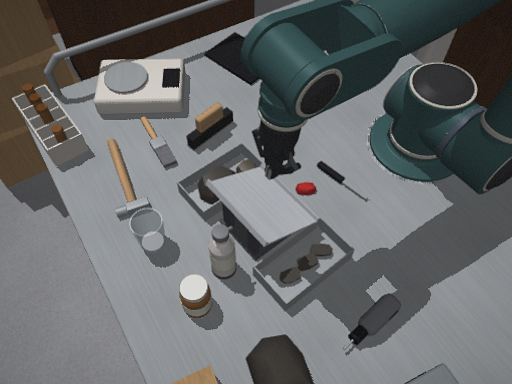

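View pics/side19.png

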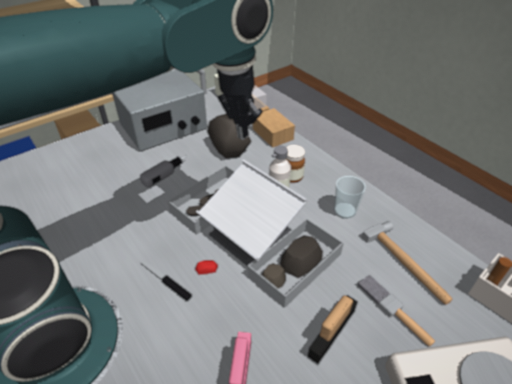

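The scraper stands upright on its edge at scene (211,125). The chips lie in the left tray at (290,274), (307,263) and (320,250). The cap reads about 178 mm, so it's up, nothing else has moved, and the arm is clear. Handing in.

```bash
python3 -c "
from workcell import arm
print(arm.close_job())"
```

```text
the job is handed in; nothing more can be done
None
```

I did the whole job and handed it in at about 24.5 s of the 64 s; no verdict was reported.

**What I did**
- I took the dark scraper by its wooden rib. The rows can't tilt the tool, so I turned the scraper to the slope inside a light 20 N grip by dragging its end on the board.
- On the first press the scraper's end jammed at about 43 N, and on the next press its lower end caught the board's lower lip at about 43 N. I freed it both times by lifting a little and shifting up the slope.
- I wiped the chips into the empty tray on the robot's left, then set the scraper on the bench near (0.50, -0.34) m and let go.
- I pressed the cap fully down with the closed fingertips, reaching 13 N against the spring's 6.6 N, and lifted off.

**Last checks**
- **Chips:** the scene camera puts all three in that tray, with middles about 10 mm above the bench. The side camera placed only chips a and b there. Its best guess for chip c was the tray's floor point, but the scene picture shows all three.
- **Cap:** it reads about 178 mm high, so it is up again.
- **Scraper:** its edge reads within about 2 mm of bench height and it looks upright in both pictures.
- **Bystanders:** they look unmoved in the pictures, but I did not measure each one.
- **Tool tilt:** the tool drifted about 4 to 5 degrees off vertical during the run, which had no visible effect.
- **Scraper angle on the board:** from the wrist picture it came out at about 22 to 24 degrees, against the board's 24.

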